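Fit the dial knob to the dryer's selector unit

ROBOT

A 6-joint arm with a two-finger parallel gripper is mounted at the origin on a cart in front of the work surface, level with it; the furniture and walls round the work are solid. World frame = base frame: x ahead of the robot, y to its left, z up, the work surface at z = 0. Lengths are in mm, angles in rad, forces in N, time in s.
With the tool pointing down it reaches from about 350 to 775 mm from the base axis. Payload 7.3 kg.
Tool frame: the origin (TCP) lies between the finger pads; the fingertips stand tcp_to_tips ahead of it and the grasp point (between the pads) lies 5 mm behind it (tcp_to_tips is the distance from the TCP to the fingertips, in mm); z points along the fingers, x is the direction in which the jaws open and shut, and the axes are right-handed (so a half turn about z gives the same grasp; the last joint's range is limited). The gripper opens to 92 mm and grips with 3 to 60 N. Pads are 19 mm wide; open, the fingers measure 130 mm over their backs; the gripper's body (75 mm by 190 mm) begins 47 mm behind the grasp point.
Start: joints at [1.165, 0.342, 1.524, -0, 1.275, -0.146], TCP at [134.849, 507.404, 240.741] pointing down, gripper open.
Joint ranges: [-2.53, 2.53], [-0.77, 2.02], [0.04, 2.7], [-1, 4.14], [0.28, 2.66], [-3.11, 3.11]. Speed limits (rad/s): [2.57, 2.57, 3.14, 3.14, 3.14, 3.14].

INTERFACE

Orientations are given as [roll, pitch, yaw] about the fixed x, y, z axes, in that order (R = Rz(yaw) Ry(pitch) Rx(roll)).
In Python, from plant import * gives the robot as it stands.
- The arm moves only by the tool drive_tool, never from a script. Its argument "deltas" is a list of rows, each an object of numbers: "hand": the gripper's target within -1 to 1 (shut at 1, half-way at 0, fully open at -1); "tx", "ty", "tz": the shift along the tool's x, y, z each as a share of 4 cm, from -1 to 1; "wx", "wy", "wz": the turn, a rotation vector about the tool's x, y, z each as a share of 5 degrees, from -1 to 1. In form: [{"hand": .., "tx": .., "ty": .., "tz": .., "wx": .., "wy": .., "wz": ..}, ...]. A call has 1 to 20 rows; each row shifts and turns the commanded pose from where the row before left it, along the tool's axes as they then stand; what a row does not reach is not made up. A row lasts 1/12 s, in which the tool goes at most 41.7 mm and 7.16 degrees, less where a joint would pass 70% of its speed; a pose out of reach is approached as far as the arm can. A call with a number of a shift or a turn outside -1 to 1 is refused whole. A call with a gripper value outside its range is refused whole. The fingers move at their own pace and stop on an object; the grip force is fixed at half the most. Time passes only in rows, so rows that do not move let the fingers close. It gives the time, the measured TCP pose, the force and the opening at its end, in the units of the state.
- get_obs(): the state, without advancing time (a new reading comes with each control period).
- capture(name): name is "side" or "top"; returns the picture (480x640x3 uint8, red, green, blue); there is no depth.
- camera_model(name): a dict with "fx", "fy", "cx", "cy" (pixels), "rvec" (rotation vector, rad) and "tvec" (3), from world to camera coordinates, as OpenCV has them. Camera axes: x right, y down, z forward; pixel columns grow to the right and rows downward; lengths in mm; the calibration is good to about 2 mm. A picture is of the moment at which its call begins. camera_model takes no time and is no camera call.
- close_job(): hands the job in, once; it reports no verdict.
The state is a dict: "time": time; "joint_positions": joint angles; "dq": joint speeds; "tau": joint torques, N m; "tool_pos": TCP position; "tcp_rot": TCP orientation; "contact_force": force on the tool from outside, world axes, zero at the start; "moment": the same for the moment, N m; "grip_width": finger opening in mm.
Only numpy, scipy, OpenCV 4.12 (cv2) and the standard library are available. Lean on these libraries where they do the work, as an engineer would, in place of code of your own. Each camera call takes 0.05 s, during which the arm holds its last target.

TASK

The dryer's programme-selector unit lies face up on the worktop. Drive its proud steel pin down flush with the plate using the small mallet (not with the fingers or the knob, and without hitting the shaft) and set the mallet aside on the worktop, clear of the unit; then turn the dial knob so that its D-shaped bore matches the D-shaft, push it fully home on the shaft and press it down against the shaft's spring, as far as it goes. Finish while still gripping the knob and keeping it pressed in; leave the other things on the worktop where they are.

Things in the scene. Friction and masses are not known exactly. Their poses are not given: they have to be found in the camera images.
- unit: selector unit, fixed: grey box 140 (x) x 130 (y) x 44 mm, small ears on its sides, terminal block on its +x end; a round plate 94 mm across on top, whose face is 48 mm above the worktop. Origin: centre of the underside; z up; the shaft stands on this axis, the pin 30 mm towards -x of the unit (the robot's side).
- pin_top (a point): centre of the flat top of the steel spring pin, 8 mm across. It stands 9 to 12 mm proud of the plate at the start, held by about 7 N of friction (it stays where it is driven).
- pin (a joint): how far the pin is driven in, m: 0 is 12 mm proud, 0.012 is flush with the plate; it starts at 0 to 0.003 and its stop is at 0.0135.
- shaft_seat (a point): on the axis of the upright D-shaft at its shoulder, where the knob's underside comes to rest; with the shaft not pressed, 5 mm above the plate (53 mm above the worktop). Shoulder collar 19 mm across. The shaft rises 16 mm above this point, 14 mm in diameter, with a flat 3 mm from the axis; the top 2.5 mm is chamfered. The point's x axis points out of the flat (level), z is up; it turns with the shaft. The shaft turns only stiffly (0.2 N m).
- press (a joint): how far the shaft is pressed in against its spring (1.6 N per mm), m; 0 at rest; the knob's underside meets the plate at 0.005.
- shaft (a joint): how far the shaft is turned in the unit, rad, counter-clockwise from above; 0: the flat faces the unit's +x.
- knob_grip (a point): on the knob's axis 36 mm above its underside, in the middle of the bar to grip: bar 42 mm long (along x), 14 mm wide (along y), from 22 to 47 mm above the underside. Loose dark grey knob, 70 g, standing on its underside: skirt 72 mm across from 3 to 9 mm up, hub 44 mm across up to 22 mm. x axis: towards the pointer nose on the skirt, which is also the side of the flat in the bore. D-bore from below, 18 mm deep, 16 mm across, flat 4 mm from the axis (1 mm clearance all round).
- knob_foot (a point): centre of the knob's underside, the mouth of its bore; same axes as knob_grip.
- knob_pointer (a point): under the knob's pointer, 30 mm along x from knob_foot.
- mallet_grip (a point): in the mallet's handle, 36 mm from the head's axis and 42 mm above the lower face. Loose mallet, 260 g, most of it in the head, starts standing on one face with its handle level: handle 112 mm long (along x), 16 mm wide (y), 24 mm tall (z), running from the head towards -x. z is up along the head.
- mallet_head (a point): centre of the mallet's head: upright cylinder 84 mm tall, striking faces 26 mm across, 42 mm above and below this point.
- mallet_foot (a point): centre of the mallet's lower striking face; same axes as mallet_grip.
- thread_white: bystander: reel of white thread, 31 mm across, 43 mm tall; origin at the centre of its underside
- thread_blue: bystander: reel of blue thread, 31 mm across, 43 mm tall; origin at the centre of its underside
- stain_dropper: bystander: small dropper bottle, 33 mm across, 102 mm tall; origin at the centre of its underside
Mind the look-alikes: they are no part of the job. Leave any purple or red look-alike of the part that bears mallet_grip alone. What is shaped like the part that bears knob_grip but red is not meant.

How it is judged:
By the outcome, as a careful person would: the job done as asked, in the order asked, and still so for the second after the job is handed in, while the arm keeps its last pose, push and grip.
It also fails if it takes over 67 s, if anything falls off the work surface, if the arm or the gripper's body presses on something with over 40 N, if the wrist force passes 120 N, or if a joint passes its speed limit or range.

## Working session

There is one attempt and no reset: what is moved stays moved. The work goes in short steps, Python scripts to look and compute and a tool call to move; the robot and the scene stay as the last step left them, time stands still between calls to the robot, and variables do not carry over. Pictures are saved under pics/ and viewed, and the job is handed in when it is done.

Besides the shell and the picture viewer there is one more tool, called after "Request:" as name(argument=value, ...), one argument or row to a line, values as JSON. drive_tool: Moves the arm, as the interface text tells. Its arguments: {"type":"object","properties":{"deltas":{"type":"array","items":{"type":"object","properties":{"hand":{"type":"number"},"tx":{"type":"number"},"ty":{"type":"number"},"tz":{"type":"number"},"wx":{"type":"number"},"wy":{"type":"number"},"wz":{"type":"number"}}}}},"required":["deltas"]}

```bash
ls; mkdir -p pics; python3 - <<'E'
from plant import *
import cv2
print(get_obs())
for n in ("side","top"):
    cv2.imwrite(f"pics/{n}0.png",cv2.cvtColor(capture(n),cv2.COLOR_RGB2BGR)); print(n,camera_model(n))
E
```

```text
pics
{'time': 0.0, 'joint_positions': array([ 1.16499366e+00,  3.42743863e-01,  1.52500221e+00, -3.43590894e-05,
        1.27543263e+00, -1.45996228e-01]), 'dq': array([-0.00292329, -0.00193533, -0.00016832,  0.00089926,  0.00021841,
       -0.00154232]), 'tau': array([ 2.68593394e-04, -4.31235981e+01, -2.44225180e+01,  7.17836665e-02,
        5.59253187e-02, -1.64733210e-04]), 'tool_pos': array([134.69951695, 507.02161718, 240.03915983]), 'tcp_rot': array([-3.14139442e+00,  1.57395126e-03,  1.31100007e+00]), 'contact_force': array([ 0.51861093, -0.03281437,  0.39473751]), 'moment': array([ 0.02883832, -0.01931636,  0.01929285]), 'grip_width': 91.82200579822675}
side {'fx': 574.1363342467682, 'fy': 574.1363342467682, 'cx': 312.8795751698667, 'cy': 241.0154029882054, 'rvec': array([ 2.21207689, -0.6052604 ,  0.26918726]), 'tvec': array([-427.30740645,  278.60043156, 1136.03562183])}
top {'fx': 448.23866008117847, 'fy': 448.23866008117847, 'cx': 322.4162488059488, 'cy': 239.10915168534584, 'rvec': array([ 2.18042369, -2.18800413,  0.04096565]), 'tvec': array([  75.58303288,  523.23435462, 1228.18731789])}
```

View pics/side0.png

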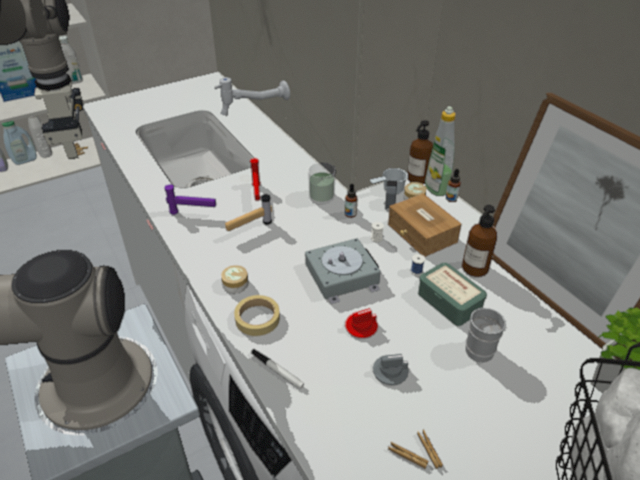

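View pics/top0.png

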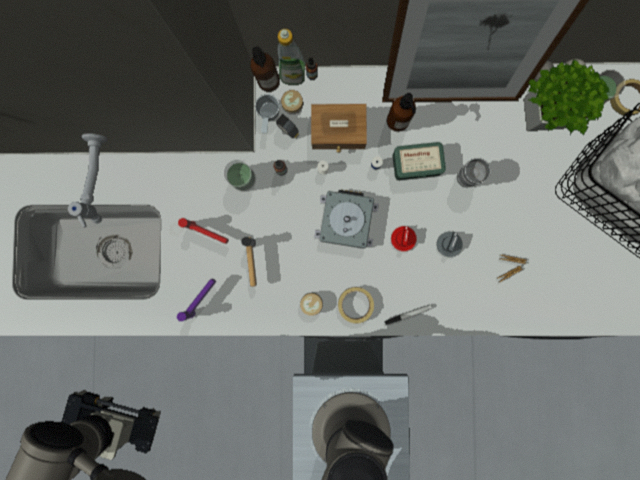

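```bash
cat > h.py <<'E'
import numpy as np, cv2
from plant import *
from scipy.spatial.transform import Rotation as Ro
from scipy.optimize import least_squares
def cam(n):
    m=camera_model(n); K=np.array([[m['fx'],0,m['cx']],[0,m['fy'],m['cy']],[0,0,1.]]); return K,np.array(m['rvec'],float),np.array(m['tvec'],float)
def proj(n,P):
    K,r,t=cam(n); return cv2.projectPoints(np.atleast_2d(np.asarray(P,float)),r,t,K,None)[0][:,0]
def onz(n,uv,z):
    K,r,t=cam(n); R=cv2.Rodrigues(r)[0]; d=R.T@np.linalg.solve(K,[uv[0],uv[1],1]); c=-R.T@t; return c+d*(z-c[2])/d[2]
def tri(ps,pt):
    def f(P): return np.r_[proj('side',P)[0]-ps,proj('top',P)[0]-pt]
    s=least_squares(f,[500,0,30.]); return s.x,s.fun
def snap(n,tag):
    im=cv2.cvtColor(capture(n),cv2.COLOR_RGB2BGR); cv2.imwrite(f'pics/{n}_{tag}.png',im); return im
def crop(im,x,y,w,h,k,name):
    # grid ticks every 10 px
    c=cv2.resize(im[y:y+h,x:x+w],None,fx=k,fy=k,interpolation=cv2.INTER_CUBIC)
    for u in range(-(-x//10)*10,x+w,10):
        cv2.line(c,(int((u-x+.5)*k),0),(int((u-x+.5)*k),6),(0,0,255),1); cv2.putText(c,str(u),(int((u-x+.5)*k)-10,16),0,.33,(0,0,255),1)
    for v in range(-(-y//10)*10,y+h,10):
        cv2.line(c,(0,int((v-y+.5)*k)),(6,int((v-y+.5)*k)),(0,0,255),1); cv2.putText(c,str(v),(8,int((v-y+.5)*k)+4),0,.33,(0,0,255),1)
    cv2.imwrite('pics/'+name,c)
E
python3 - <<'E'
from h import *
t=cv2.imread('pics/top0.png');s=cv2.imread('pics/side0.png')
crop(t,310,180,80,75,9,'ct_unit.png');crop(s,300,230,90,75,8,'cs_unit.png')
crop(t,230,225,70,70,8,'ct_mal.png');crop(s,215,185,70,55,10,'cs_mal.png')
crop(t,430,220,45,45,13,'ct_knob.png');crop(s,360,340,60,50,12,'cs_knob.png')
E
```

```text
(no output)
```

View pics/ct_unit.png

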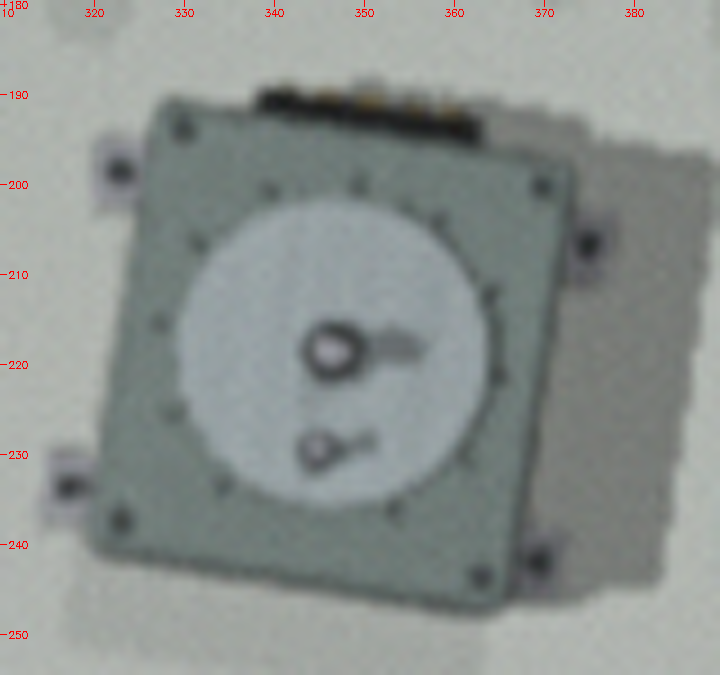

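View pics/cs_unit.png

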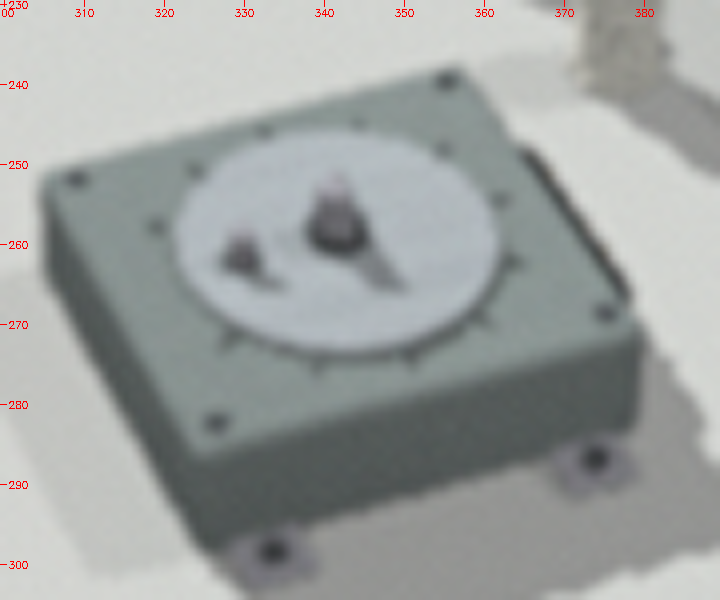

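View pics/ct_mal.png

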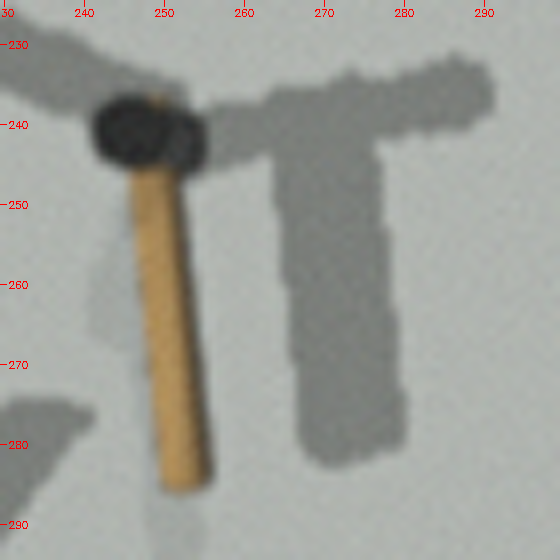

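View pics/cs_mal.png

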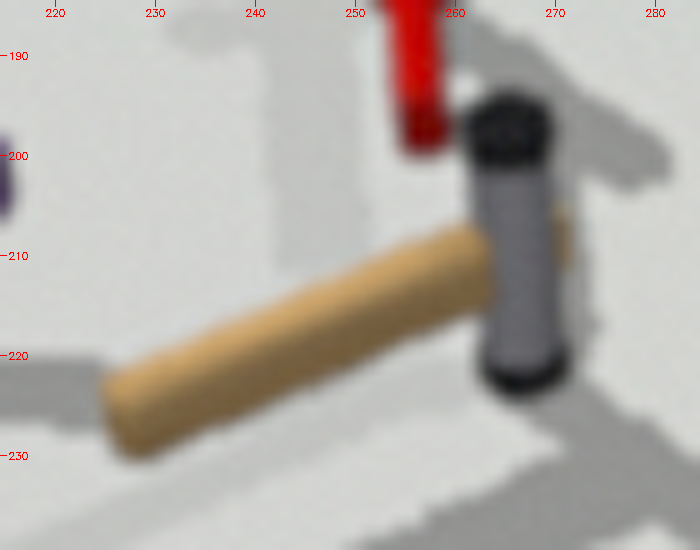

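View pics/ct_knob.png

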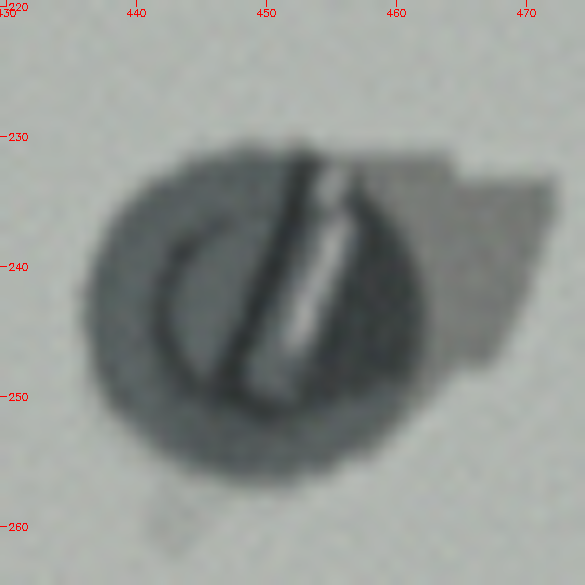

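View pics/cs_knob.png

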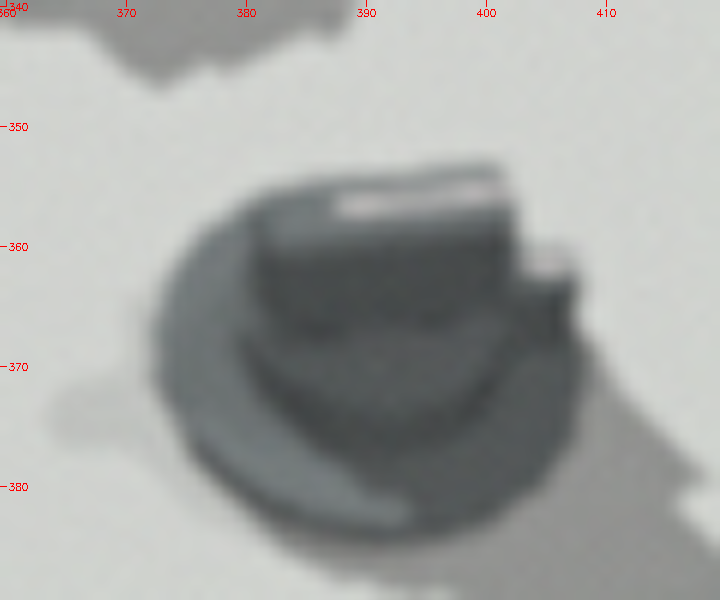

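```bash
python3 - <<'E'
from h import *
for n in ('top','side'):
    a=np.mean([capture(n).astype(float) for _ in range(6)],0); np.save(f'avg_{n}.npy',a)
t=cv2.cvtColor(np.load('avg_top.npy').astype(np.uint8),cv2.COLOR_RGB2BGR);s=cv2.cvtColor(np.load('avg_side.npy').astype(np.uint8),cv2.COLOR_RGB2BGR)
def up(im,x,y,w,h,k): 
    c=np.clip((im[y:y+h,x:x+w].astype(float)),0,255).astype(np.uint8)
    return cv2.resize(c,None,fx=k,fy=k,interpolation=cv2.INTER_NEAREST)
cv2.imwrite('pics/shaft_zoom.png',np.hstack([up(t,336,208,20,28,20),up(s,330,246,20,28,20)]))
print(t[212:225,340:354].mean(2).round().astype(int)); print(s[247:264,334:350].mean(2).round().astype(int))
E
```

```text
[[157 156 156 157 157 157 156 155 158 156 153 156 155 158]
 [158 155 155 158 158 157 156 156 158 157 154 155 157 159]
 [156 155 157 161 158 155 154 155 155 155 156 157 156 158]
 [156 155 158 160 151 137 126 125 128 136 152 157 153 147]
 [156 154 158 155 128 101  80  74  77  97 131 140 135 127]
 [155 156 156 139 103 107 104  89  72  68 100 113 115 110]
 [156 157 152 120  97 136 149 132 107  69  81 106 111 109]
 [156 158 152 116  91 130 147 140 113  74  84 109 112 112]
 [156 158 157 131  92  94 110 106  81  70  94 119 133 135]
 [155 158 159 145 112  78  73  72  74  87 113 138 153 155]
 [155 156 158 146 132 110 101 104 115 125 138 155 160 159]
 [155 158 156 147 144 138 140 143 151 152 156 160 160 157]
 [157 159 155 146 143 144 147 153 157 157 159 160 159 157]]
[[165 175 178 180 182 184 184 184 185 184 182 179 178 174 170 169]
 [183 185 185 185 186 186 186 186 186 186 185 186 186 185 185 185]
 [186 185 185 185 184 184 184 185 185 185 186 186 186 187 188 189]
 [184 184 183 183 184 184 185 184 183 185 187 187 187 187 187 187]
 [183 184 184 185 185 185 184 179 173 179 185 186 186 185 185 183]
 [184 185 185 186 186 182 179 173 166 172 182 185 183 182 182 183]
 [185 185 186 186 184 171 167 168 162 161 174 182 183 182 183 184]
 [185 185 185 186 181 157 141 145 144 142 163 181 185 184 184 184]
 [183 182 184 184 176 144 115 113 117 121 146 173 184 185 183 183]
 [183 182 183 181 162 126 103 101 104 107 119 148 173 182 183 182]
 [184 183 183 172 137 103  97 102 105 102  94 117 162 182 183 183]
 [180 177 176 158 117  88  93 101 104 102  84  98 152 180 184 183]
 [173 170 169 156 116  79  79  88  92  91  73  82 136 173 182 182]
 [173 168 169 163 131  89  69  66  69  70  69  84 124 163 180 183]
 [178 173 170 169 157 129 103  87  78  79  91 108 126 150 172 183]
 [183 180 176 177 177 167 154 143 128 119 122 125 128 135 154 175]
 [180 183 182 182 183 183 183 180 171 161 146 134 128 128 137 164]]
```

View pics/shaft_zoom.png

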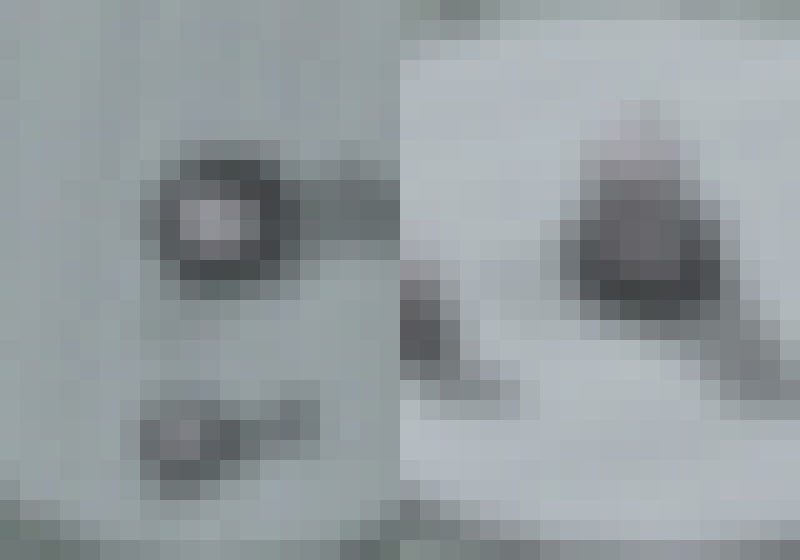

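```bash
python3 - <<'E'
from h import *
for n in ('top','side'):
    K,r,t=cam(n);R=cv2.Rodrigues(r)[0];print(n,(-R.T@t).round(1));print(R.round(3))
for nm,uv in dict(L1=(326.2,196.2),L2=(320.6,233.9),B1=(323.9,241.5),B2=(361.7,247.5),R1=(372.8,201.7),R2=(366.7,241.7),T1=(331.7,191.2),T2=(371.2,196.7)).items(): print(nm,onz('top',uv,44).round(1))
# plate ellipse via thresholds
for n,a in (('top',(345.8,218.3)),('side',(341,259))):
    im=np.load(f'avg_{n}.npy')
    g=im[...,2]*1.0  # blue
    d=im[...,2]-im[...,1]
    print(n,'plate',im[int(a[1])-9,int(a[0])-7],'box',im[195,340] if n=='top' else im[245,340])
E
```

```text
top [ 454.1   51.2 1256.6]
[[-0.003 -1.    -0.018]
 [-0.998  0.004 -0.056]
 [ 0.056  0.018 -0.998]]
side [  29.  -807.7  947.4]
[[ 0.862 -0.506 -0.007]
 [-0.334 -0.558 -0.76 ]
 [ 0.381  0.657 -0.65 ]]
L1 [638.9  62.6  44. ]
L2 [536.1  78.1  44. ]
B1 [515.4  69.2  44. ]
B2 [498.8 -32.9  44. ]
R1 [623.1 -64.   44. ]
R2 [514.4 -46.5  44. ]
T1 [652.6  47.6  44. ]
T2 [636.8 -59.8  44. ]
top plate [153.         163.5        166.16666667] box [112.16666667 125.         121.16666667]
side plate [177.83333333 185.5        190.5       ] box [142.16666667 153.         151.33333333]
```

```bash
cat >> h.py <<'E'
def samp(im,uv):
    uv=np.asarray(uv,np.float32); return cv2.remap(im.astype(np.float32),uv[:,0].reshape(-1,1),uv[:,1].reshape(-1,1),cv2.INTER_LINEAR).reshape(-1,3)
def circfit(n,im,c,z,R,dr=6,it=5,N=72,sign=None,tol=2.5):
    # edge points of a level circle: along world radii, max colour gradient
    c=np.array(c,float); th=np.linspace(0,2*np.pi,N,endpoint=False); rr=np.arange(R-dr,R+dr+.01,.25)
    for k in range(it):
        pts=[];
        for a in th:
            P=np.c_[c[0]+rr*np.cos(a),c[1]+rr*np.sin(a),np.full(rr.size,z)]
            s=samp(im,proj(n,P)).sum(1); s=cv2.GaussianBlur(s.reshape(-1,1),(1,9),2).ravel(); g=np.gradient(s); g=g if sign is None else g*sign
            q=np.abs(g) if sign is None else g
            i=int(q[2:-2].argmax())+2; pts.append((rr[i],a,q[i]))
        p=np.array(pts); x=c[0]+p[:,0]*np.cos(p[:,1]); y=c[1]+p[:,0]*np.sin(p[:,1])
        s=least_squares(lambda v:np.hypot(x-v[0],y-v[1])-v[2],[c[0],c[1],R],loss='soft_l1',f_scale=.7); c=s.x[:2]
    return s.x,np.median(np.abs(s.fun))
E
python3 - <<'E'
from h import *
for n in('top','side'):
    im=np.load(f'avg_{n}.npy')
    c0=onz(n,(345.8,218.3) if n=='top' else (341.5,259),48)
    print(n,c0.round(1),circfit(n,im,c0,48,47,sign=-1))
E
```

```text
top [577.8   9.7  48. ] (array([576.85977237,   8.1727307 ,  46.35237884]), np.float64(0.36327006060895073))
side [580.1  12.   48. ] (array([579.9627883 ,  11.32994845,  46.80750844]), np.float64(0.5360825093956159))
```

```bash
cat > shaft.py <<'E'
from h import *
S=8
def faces(th,c):
    cx,cy=c; out=[]
    a=np.linspace(0,2*np.pi,41)
    ring=lambda r,z:np.c_[cx+r*np.cos(a),cy+r*np.sin(a),np.full(a.size,z)]
    lo,hi=ring(9.5,48),ring(9.5,53)
    for i in range(40):
        m=(a[i]+a[i+1])/2; out.append(('cs',np.array([lo[i],lo[i+1],hi[i+1],hi[i]]),np.array([np.cos(m),np.sin(m),0])))
    out.append(('ct',hi[:-1],np.array([0,0,1.])))
    def D(r,f,z):
        h=np.arccos(f/r); b=np.linspace(h,2*np.pi-h,33); p=np.c_[r*np.cos(b),r*np.sin(b)]
        R=np.array([[np.cos(th),-np.sin(th)],[np.sin(th),np.cos(th)]]); p=p@R.T
        return np.c_[p[:,0]+cx,p[:,1]+cy,np.full(len(p),z)]
    A,B,C=D(7,3,53),D(7,3,66.5),D(5.5,2.4,69)
    n=len(A)
    for P,Q,k in((A,B,'ss'),(B,C,'ch')):
        for i in range(n):
            j=(i+1)%n; q=np.array([P[i],P[j],Q[j],Q[i]]); nn=np.cross(P[j]-P[i],Q[i]-P[i]); nn/=np.linalg.norm(nn)
            out.append(('fl' if (i==n-1 and k=='ss') else k,q,nn))
    out.append(('st',C,np.array([0,0,1.])))
    return out,np.vstack([lo,B,C])
def basis(n,th,c,win,sh,sig):
    x0,y0,w,h=win; f,allp=faces(th,c)
    K,r,t=cam(n);R=cv2.Rodrigues(r)[0];C=-R.T@t
    names=['pl','sh','c','cn1','st','ss','s1','s2','fl','ch','h1','h2']
    W=np.zeros((len(names),h*S,w*S),np.float32); W[0]=1
    def fill(P,vals):
        uv=proj(n,P); q=np.round(((uv-[x0,y0]+.5)*S-.5)*16).astype(np.int32)
        m=np.zeros((h*S,w*S),np.uint8); cv2.fillConvexPoly(m,q,1,shift=4); m=m>0
        for k in range(len(names)): W[k][m]=vals.get(names[k],0)
    # shadow
    def shp(P): return np.c_[P[:,0]+sh[0]*(P[:,2]-48),P[:,1]+sh[1]*(P[:,2]-48),np.full(len(P),48.)]
    q=allp[41:]; base=q[:33].copy(); base[:,2]=48
    fill(cv2.convexHull(np.vstack([shp(q),base]).astype(np.float32)[:,:2])[:,0].tolist() and np.c_[cv2.convexHull(np.vstack([shp(q),base]).astype(np.float32)[:,:2])[:,0],np.full(len(cv2.convexHull(np.vstack([shp(q),base]).astype(np.float32)[:,:2])),48.)],{'sh':1})
    for k,P,nn in f:
        if nn@(C-P.mean(0))<=0: continue
        if k=='cs': fill(P,{'c':1,'cn1':1})
        elif k=='ct': fill(P,{'c':1})
        elif k=='ss': fill(P,{'ss':1,'s1':nn[0],'s2':nn[1]})
        elif k=='fl': fill(P,{'fl':1})
        elif k=='ch': fill(P,{'ch':1,'h1':nn[0],'h2':nn[1]})
        else: fill(P,{'st':1})
    out=[]
    for k in W:
        k=cv2.GaussianBlur(k,(0,0),sig*S); out.append(cv2.resize(k,(w,h),interpolation=cv2.INTER_AREA))
    return np.array(out).reshape(len(names),-1)
def cost(n,im,th,c,win,sh,sig=.6):
    x0,y0,w,h=win; B=basis(n,th,c,win,sh,sig).T; Y=im[y0:y0+h,x0:x0+w].reshape(-1,3)
    lam=.3*np.eye(B.shape[1]); pr=np.zeros((B.shape[1],3))
    A=np.vstack([B,lam*.5]); X=np.linalg.lstsq(A,np.vstack([Y,pr+0]),rcond=None)[0]
    return ((B@X-Y)**2).mean(),X
E
cat > runsh.py <<'E'
from shaft import *
from scipy.optimize import minimize
import sys
cfg={'top':((338,211,17,15),(576.9,8.2)),'side':((331,247,19,20),(580,11.3))}
for n in cfg:
    im=np.load(f'avg_{n}.npy'); win,c0=cfg[n]; res=[]
    for th in np.radians(np.arange(-180,180,20)):
        s=minimize(lambda v:cost(n,im,th,v[:2],win,v[2:4])[0],[*c0,.1,-.95],method='Nelder-Mead',options=dict(maxfev=70,initial_simplex=np.array([[*c0,.1,-.95]]*5)+np.vstack([np.zeros(4),np.diag([2,2,.15,.15])])))
        print(n,round(np.degrees(th)),round(s.fun,2),s.x.round(2),flush=True)
E
time python3 runsh.py
```

```text
Traceback (most recent call last):
  File "runsh.py", line 8, in <module>
    s=minimize(lambda v:cost(n,im,th,v[:2],win,v[2:4])[0],[*c0,.1,-.95],method='Nelder-Mead',options=dict(maxfev=70,initial_simplex=np.array([[*c0,.1,-.95]]*5)+np.vstack([np.zeros(4),np.diag([2,2,.15,.15])])))
  File "runsh.py", line 8, in <lambda>
    s=minimize(lambda v:cost(n,im,th,v[:2],win,v[2:4])[0],[*c0,.1,-.95],method='Nelder-Mead',options=dict(maxfev=70,initial_simplex=np.array([[*c0,.1,-.95]]*5)+np.vstack([np.zeros(4),np.diag([2,2,.15,.15])])))
                        ~~~~^^^^^^^^^^^^^^^^^^^^^^^^^^
  File "shaft.py", line 49, in cost
    x0,y0,w,h=win; B=basis(n,th,c,win,sh,sig).T; Y=im[y0:y0+h,x0:x0+w].reshape(-1,3)
                     ~~~~~^^^^^^^^^^^^^^^^^^^
  File "shaft.py", line 35, in basis
    fill(cv2.convexHull(np.vstack([shp(q),base]).astype(np.float32)[:,:2])[:,0].tolist() and np.c_[cv2.convexHull(np.vstack([shp(q),base]).astype(np.float32)[:,:2])[:,0],np.full(len(cv2.convexHull(np.vstack([shp(q),base]).astype(np.float32)[:,:2])),48.)],{'sh':1})
         ~~~~~~~~~~~~~~^^^^^^^^^^^^^^^^^^^^^^^^^^^^^^^^^^^^^^^^^^^^^^^^^^^
cv2.error: OpenCV(4.12.0) /io/opencv/modules/imgproc/src/convhull.cpp:143: error: (-215:Assertion failed) total >= 0 && (depth == CV_32F || depth == CV_32S) in function 'convexHull'


real	0m0.820s
user	0m1.296s
sys	0m0.105s
```

```bash
python3 - <<'E'
L=open('shaft.py').read().split('\n')
i=[k for k,l in enumerate(L) if l.startswith('    fill(cv2.convexHull')][0]
L[i]="    hl=cv2.convexHull(np.ascontiguousarray(np.vstack([shp(q),base])[:,:2],dtype=np.float32))[:,0]; fill(np.c_[hl,np.full(len(hl),48.)],{'sh':1})"
open('shaft.py','w').write('\n'.join(L))
E
time python3 runsh.py
```

```text
Traceback (most recent call last):
  File "runsh.py", line 8, in <module>
    s=minimize(lambda v:cost(n,im,th,v[:2],win,v[2:4])[0],[*c0,.1,-.95],method='Nelder-Mead',options=dict(maxfev=70,initial_simplex=np.array([[*c0,.1,-.95]]*5)+np.vstack([np.zeros(4),np.diag([2,2,.15,.15])])))
  File "runsh.py", line 8, in <lambda>
    s=minimize(lambda v:cost(n,im,th,v[:2],win,v[2:4])[0],[*c0,.1,-.95],method='Nelder-Mead',options=dict(maxfev=70,initial_simplex=np.array([[*c0,.1,-.95]]*5)+np.vstack([np.zeros(4),np.diag([2,2,.15,.15])])))
                        ~~~~^^^^^^^^^^^^^^^^^^^^^^^^^^
  File "shaft.py", line 49, in cost
    x0,y0,w,h=win; B=basis(n,th,c,win,sh,sig).T; Y=im[y0:y0+h,x0:x0+w].reshape(-1,3)
                     ~~~~~^^^^^^^^^^^^^^^^^^^
  File "shaft.py", line 43, in basis
    else: fill(P,{'st':1})
          ~~~~^^^^^^^^^^^^
  File "shaft.py", line 29, in fill
    uv=proj(n,P); q=np.round(((uv-[x0,y0]+.5)*S-.5)*16).astype(np.int32)
  File "h.py", line 8, in proj
    K,r,t=cam(n); return cv2.projectPoints(np.atleast_2d(np.asarray(P,float)),r,t,K,None)[0][:,0]
          ~~~^^^
  File "h.py", line 6, in cam
    m=camera_model(n); K=np.array([[m['fx'],0,m['cx']],[0,m['fy'],m['cy']],[0,0,1.]]); return K,np.array(m['rvec'],float),np.array(m['tvec'],float)
ValueError: time passes only in moves, steps and waits

real	0m5.502s
user	0m4.367s
sys	0m0.160s
```

```bash
sed -i 's/^def cam(n):/import functools\n@functools.lru_cache(None)\ndef cam(n):/' h.py; timeout 560 python3 runsh.py
```

```text
top -180 24.61 [ 5.7544e+02  7.7700e+00  9.0000e-02 -8.7000e-01]
top -160 22.16 [ 5.755e+02  7.820e+00  7.000e-02 -9.700e-01]
top -140 24.2 [ 5.7558e+02  7.6700e+00  9.0000e-02 -9.4000e-01]
top -120 29.43 [ 5.7544e+02  7.5700e+00  1.4000e-01 -9.1000e-01]
top -100 29.54 [ 5.7594e+02  7.3900e+00  1.3000e-01 -9.1000e-01]
top -80 26.93 [ 5.7619e+02  7.3200e+00  1.3000e-01 -8.9000e-01]
top -60 22.25 [ 5.7627e+02  7.4300e+00  1.3000e-01 -9.7000e-01]
top -40 19.28 [ 5.7611e+02  7.6900e+00  1.9000e-01 -9.5000e-01]
top -20 16.59 [ 5.761e+02  7.500e+00  2.100e-01 -1.000e+00]
top 0 20.49 [ 5.7635e+02  7.5400e+00  2.1000e-01 -8.6000e-01]
top 20 26.05 [ 5.7647e+02  7.5800e+00  1.7000e-01 -8.5000e-01]
top 40 31.52 [ 5.7639e+02  8.0300e+00  1.2000e-01 -8.6000e-01]
top 60 35.42 [ 5.7599e+02  8.3400e+00  1.3000e-01 -8.6000e-01]
top 80 34.79 [ 5.7594e+02  8.4100e+00  1.2000e-01 -8.7000e-01]
top 100 29.73 [ 5.7578e+02  8.0700e+00  1.3000e-01 -8.4000e-01]
top 120 27.36 [ 5.7574e+02  8.1000e+00  1.4000e-01 -8.9000e-01]
top 140 24.85 [ 5.7586e+02  8.0100e+00  1.2000e-01 -8.7000e-01]
top 160 24.67 [ 5.7571
[... 520 characters left out ...]
1.02 [ 5.8064e+02  1.1910e+01  1.4000e-01 -1.1500e+00]
side -20 176.89 [ 5.8082e+02  1.2280e+01  1.3000e-01 -1.1200e+00]
side 0 178.13 [ 5.807e+02  1.211e+01  2.000e-01 -1.130e+00]
side 20 179.63 [ 5.808e+02  1.182e+01  1.900e-01 -1.170e+00]
side 40 180.49 [ 5.8065e+02  1.1920e+01  1.4000e-01 -1.1200e+00]
side 60 183.39 [ 5.8067e+02  1.1860e+01  1.2000e-01 -1.1300e+00]
side 80 183.56 [ 5.8059e+02  1.1920e+01  1.0000e-01 -1.1300e+00]
side 100 184.06 [ 5.8063e+02  1.1880e+01  1.1000e-01 -1.0800e+00]
side 120 184.67 [ 5.8083e+02  1.2290e+01  9.0000e-02 -1.1400e+00]
side 140 184.72 [ 5.8085e+02  1.2260e+01  5.0000e-02 -1.1000e+00]
side 160 180.72 [ 5.8082e+02  1.2180e+01  3.0000e-02 -1.0800e+00]
```

```bash
sed -e "s/(331,247,19,20)/(336,247,13,15)/; s/arange(-180,180,20)/r_[-60:61:12,150,180,210]/; s/maxfev=70/maxfev=110/; s/(576.9,8.2)/(576.2,7.6)/" runsh.py > r2.py; timeout 560 python3 r2.py
```

```text
top -60 22.05 [ 5.7627e+02  7.3800e+00  1.4000e-01 -9.5000e-01]
top -48 20.42 [ 5.7617e+02  7.5600e+00  1.6000e-01 -1.0000e+00]
top -36 17.93 [ 5.7616e+02  7.7000e+00  1.7000e-01 -9.8000e-01]
top -24 16.63 [ 5.7621e+02  7.5400e+00  1.9000e-01 -1.0200e+00]
top -12 17.2 [ 5.7617e+02  7.5600e+00  2.3000e-01 -1.0200e+00]
top 0 19.63 [ 5.7636e+02  7.5100e+00  2.3000e-01 -9.1000e-01]
top 12 23.59 [ 5.7653e+02  7.5100e+00  2.1000e-01 -9.2000e-01]
top 24 27.04 [ 5.7668e+02  7.5300e+00  1.6000e-01 -8.9000e-01]
top 36 30.81 [ 5.7644e+02  8.1400e+00  1.2000e-01 -9.1000e-01]
top 48 34.76 [ 5.7625e+02  7.8400e+00  1.2000e-01 -8.8000e-01]
top 60 35.67 [ 5.7613e+02  8.3400e+00  1.2000e-01 -8.5000e-01]
top 150 23.74 [ 5.7577e+02  7.9500e+00  1.2000e-01 -9.0000e-01]
top 180 23.46 [ 5.7553e+02  7.6800e+00  8.0000e-02 -9.1000e-01]
top 210 22.91 [ 5.7548e+02  7.7000e+00  8.0000e-02 -9.8000e-01]
side -60 36.64 [ 5.7982e+02  1.0910e+01  7.0000e-02 -8.1000e-01]
side -48 32.38 [ 5.7965e+02  1.0510e+01  1.7000e-01 -8.9000e-01]
side -36 34.39 [ 5.8012e+02  1.1210e+01  1.2000e-01 -8.7000e-01]
side -24 33.73 [ 5.799e+02  1.085e+01  1.900e-01 -8.800e-01]
side -12 33.58 [ 5.7973e+02  1.0570e+01  2.8000e-01 -9.8000e-01]
side 0 31.87 [ 5.7944e+02  1.0110e+01  3.2000e-01 -5.8000e-01]
side 12 35.53 [ 5.8009e+02  1.1150e+01  3.2000e-01 -8.7000e-01]
side 24 31.53 [ 5.7868e+02  8.7200e+00  5.1000e-01 -9.7000e-01]
side 36 33.14 [ 5.7972e+02  1.0570e+01  2.0000e-01 -8.7000e-01]
side 48 34.31 [ 5.8001e+02  1.1180e+01  1.2000e-01 -8.5000e-01]
side 60 34.34 [ 5.8008e+02  1.1150e+01  8.0000e-02 -8.7000e-01]
side 150 48.87 [ 5.8002e+02  1.1290e+01  9.0000e-02 -9.4000e-01]
side 180 43.1 [ 5.8025e+02  1.1060e+01  8.0000e-02 -9.0000e-01]
side 210 22.51 [ 5.7874e+02  8.7000e+00  1.3000e-01 -6.6000e-01]
```

```bash
cat > r3.py <<'E'
from shaft import *
from scipy.optimize import minimize
im=np.load('avg_side.npy'); win=(336,247,13,15); it=np.load('avg_top.npy'); wt=(338,211,17,15)
# centre of collar fitted at a few fixed spots near plate fit
for th in np.r_[-180:180:15]:
    best=min((cost('side',im,np.radians(th),(580+dx,11.3+dy),win,(.17,-.97),sg)[0],dx,dy,sg) for dx in(-.7,0,.7) for dy in(-.7,0,.7) for sg in(.45,.7))
    bt=min((cost('top',it,np.radians(th),(576.4+dx,7.8+dy),wt,(.17,-.97),sg)[0],dx,dy,sg) for dx in(-.6,0,.6) for dy in(-.6,0,.6) for sg in(.45,.7))
    print(th,np.round(best,2),np.round(bt,2),flush=True)
E
timeout 560 python3 r3.py
```

```text
-180 [40.1  0.  -0.7  0.7] [33.14 -0.6   0.    0.7 ]
-165 [35.59  0.   -0.7   0.7 ] [37.92 -0.6   0.    0.7 ]
-150 [32.35  0.   -0.7   0.7 ] [32.93 -0.6  -0.6   0.7 ]
-135 [31.49  0.   -0.7   0.7 ] [28.86 -0.6  -0.6   0.7 ]
-120 [30.31  0.   -0.7   0.7 ] [28.54 -0.6  -0.6   0.7 ]
-105 [38.9 -0.7 -0.7  0.7] [28.61 -0.6  -0.6   0.7 ]
-90 [39.62 -0.7  -0.7   0.7 ] [28.36 -0.6  -0.6   0.7 ]
-75 [38.02 -0.7  -0.7   0.7 ] [26.69 -0.6  -0.6   0.7 ]
-60 [34.78 -0.7  -0.7   0.7 ] [24.26 -0.6   0.    0.7 ]
-45 [32.98  0.    0.    0.7 ] [20.47  0.    0.    0.7 ]
-30 [33.38  0.    0.    0.7 ] [18.25  0.    0.    0.7 ]
-15 [33.93  0.    0.    0.7 ] [17.89  0.    0.    0.7 ]
0 [38.19  0.   -0.7   0.7 ] [23.15  0.6  -0.6   0.7 ]
15 [39.19  0.   -0.7   0.7 ] [24.32  0.6   0.    0.7 ]
30 [33.87  0.   -0.7   0.7 ] [27.53  0.    0.    0.7 ]
45 [32.9  0.   0.   0.7] [33.  -0.6  0.6  0.7]
60 [33.48  0.   -0.7   0.7 ] [34.32 -0.6   0.6   0.7 ]
75 [33.85  0.   -0.7   0.7 ] [33.3 -0.6  0.6  0.7]
90 [33.84  0.   -0.7   0.7 ] [29.47 -0.6   0.6   0.7 ]
105 [34.91  0.   -0.7   0.7 ] [28.77 -0.6   0.6   0.7 ]
120 [38.77  0.   -0.7   0.7 ] [26.83 -0.6   0.    0.7 ]
135 [43.52  0.    0.    0.7 ] [26.08 -0.6   0.    0.7 ]
150 [46.38  0.    0.    0.7 ] [25.77 -0.6   0.    0.7 ]
165 [42.86  0.    0.    0.7 ] [27.84 -0.6   0.    0.7 ]
```

```bash
python3 - <<'E'
from h import *
t=np.load('avg_top.npy');s=np.load('avg_side.npy')
for n,im,uv in(('top',t,(449.5,243.5)),('side',s,(389.5,369))):
    c0=onz(n,uv,6); print(n,'knob',c0[:2].round(1),[ (circfit(n,im,c0,z,36,dr=7,sign=g)) for z,g in((6,None),(6,1))])
q=lambda x,y,x0,y0,k:(x/k+x0-.5,y/k+y0-.5)
a,b=onz('top',q(300,165,430,220,13),47),onz('top',q(230,375,430,220,13),22); print('bar dark edge',a,b)
a,b=onz('top',q(345,215,430,220,13),47),onz('top',q(297,345,430,220,13),47); print('hl top',a,b,np.degrees(np.arctan2(*(a-b)[[1,0]])))
a,b=onz('side',q(505,185,360,340,12),47),onz('side',q(335,207,360,340,12),47); print('hl side',a,b,np.degrees(np.arctan2(*(a-b)[[1,0]])))
print('pin',tri((329.5,258.3),(345.0,229.2)),'malhead top',tri((265.6,197.3),(246.2,240.8)))
print('malfoot side',onz('side',(267.5,220.7),0))
a,b=onz('top',(248.9,246.3),54),onz('top',(252.4,284),54);print('handle',a,b,np.degrees(np.arctan2(*(a-b)[[1,0]])))
e1,e2=onz('side',q(470,235,215,185,10),54),onz('side',q(125,378,215,185,10),54);print('handle side',e1,e2,np.degrees(np.arctan2(*(e1-e2)[[1,0]])))
print('malhead top only z84',onz('top',(246.2,240.8),84),onz('side',(265.6,197.3),84))
E
```

```text
top knob [ 510.4 -279.2] [(array([ 509.21701896, -278.28163341,   36.01478409]), np.float64(0.5679147818998729)), (array([ 509.19203726, -278.2576128 ,   36.00280029]), np.float64(0.5673036527372801))]
side knob [ 512.4 -273.7] [(array([ 512.76165909, -275.75599815,   36.47427073]), np.float64(0.913935600568383)), (array([ 512.76165909, -275.75599815,   36.47427073]), np.float64(0.913935600568383))]
bar dark edge [ 538.96908952 -277.20941951   47.        ] [ 496.38870262 -268.46202188   22.        ]
hl top [ 528.56095346 -286.27366582   47.        ] [ 501.6853158  -275.88199894   47.        ] -21.13936793082206
hl side [ 531.56877895 -281.82409425   47.        ] [ 505.14940945 -271.30623654   47.        ] -21.70807568461059
pin (array([547.14742613,  12.48945297,  65.13985063]), array([-0.08851787,  0.00868545,  0.04797019, -0.09199645])) malhead top (array([516.44704971, 272.32037635,  85.60072322]), array([-0.21653587,  0.00715556,  0.09704619, -0.20221731]))
malfoot side [5.22357237e+02 2.83121523e+02 1.13686838e-13]
handle [502.72167754 271.15418754  54.        ] [401.56885316 261.11510788  54.        ] 5.667853941020708
handle side [504.79664409 275.59644897  54.        ] [404.67763256 267.14883651  54.        ] 4.822948319539842
malhead top only z84 [516.00101884 272.87510745  84.        ] [517.83851199 274.07039159  84.        ]
```

```bash
python3 - <<'E'
import plant
print([k for k in dir(plant) if not k.startswith('__')])
print(getattr(plant,'tcp_to_tips',None))
E
cat >> h.py <<'E'
def plan(tgt,yaw=None,rpy=None,nrow=None):
    """deltas from measured pose to target pos/yaw (tool down): world diff, in tool axes, as shares"""
    o=get_obs(); R=Ro.from_euler('xyz',o['tcp_rot']); d=R.inv().apply(np.array(tgt)-o['tool_pos'])
    Rt=Ro.from_euler('xyz',rpy if rpy is not None else [np.pi,0,yaw if yaw is not None else o['tcp_rot'][2]])
    w=np.degrees((R.inv()*Rt).as_rotvec())
    print('t',round(o['time'],2),'pos',o['tool_pos'].round(1),'rpy',np.degrees(o['tcp_rot']).round(1),'F',o['contact_force'].round(1),'grip',round(o['grip_width'],1))
    print('tool shift mm',d.round(1),'shares',(d/40).round(2),'rot deg',w.round(1),'shares',(w/5).round(2))
    return d,w
E
```

```text
['Unreachable', 'camera_model', 'capture', 'close_job', 'get_obs', 'tcp_to_tips']
14.0
```

```bash
python3 - <<'E'
from h import *
# grip at 33 mm behind head axis (517,274) yaw 5.2deg
hy=np.radians(5.2); g=np.array([517,274])-33*np.array([np.cos(hy),np.sin(hy)]); print(g)
plan([*g,140],yaw=np.radians(95.2))
E
```

```text
[484.13581485 271.00912485]
t 0.7 pos [134.8 507.4 240.8] rpy [-180.    -0.    75.1] F [-0.2 -0.4 -0.4] grip 91.2
tool shift mm [-138.8  398.3  100.7] shares [-3.47  9.96  2.52] rot deg [ -0.   -0.  -20.1] shares [-0.   -0.   -4.02]
```

Request:
drive_tool(
  deltas=[
    {"hand": 0,"tx": -0.25,"ty": 0.72},
    {"hand": 0,"tx": -0.27,"ty": 0.77},
    {"hand": 0,"tx": -0.27,"ty": 0.77},
    {"hand": 0,"tx": -0.27,"ty": 0.77},
    {"hand": 0,"tx": -0.27,"ty": 0.77},
    {"hand": 0,"tx": -0.27,"ty": 0.77},
    {"hand": 0,"tx": -0.27,"ty": 0.77},
    {"hand": 0,"tx": -0.27,"ty": 0.77},
    {"hand": 0,"tx": -0.27,"ty": 0.77},
    {"hand": 0,"tx": -0.27,"ty": 0.77},
    {"hand": 0,"tx": -0.27,"ty": 0.77},
    {"hand": 0,"tx": -0.27,"ty": 0.77},
    {"hand": 0,"tx": -0.25,"ty": 0.77},
    {"hand": 0,"wz": -0.8,"tz": 0.4},
    {"hand": 0,"wz": -0.8,"tz": 0.4},
    {"hand": 0,"wz": -0.8,"tz": 0.4},
    {"hand": 0,"wz": -0.8,"tz": 0.4},
    {"hand": 0,"wz": -0.82,"tz": 0.4},
    {"hand": 0},
    {"hand": 0},
  ],
)

```text
invalid input
```

```bash
python3 - <<'E'
from h import *
plan([484.1,271,39],yaw=np.radians(95.2))
t=snap('top','a1');s=snap('side','a1')
crop(t,215,205,80,90,7,'ct_a1.png');crop(s,200,140,110,100,7,'cs_a1.png')
E
```

```text
t 0.7 pos [134.8 507.4 240.8] rpy [-180.    -0.    75.1] F [-0.2 -0.4 -0.4] grip 91.2
tool shift mm [-138.8  398.3  201.7] shares [-3.47  9.96  5.04] rot deg [ -0.   -0.  -20.1] shares [-0.   -0.   -4.02]
```

View pics/ct_a1.png

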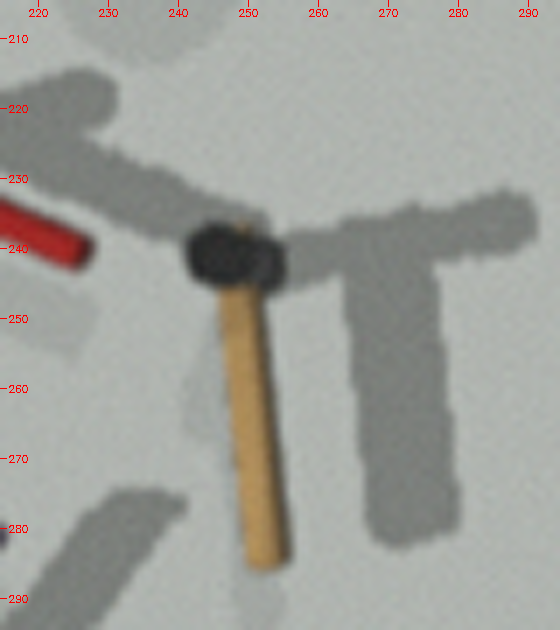

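View pics/cs_a1.png

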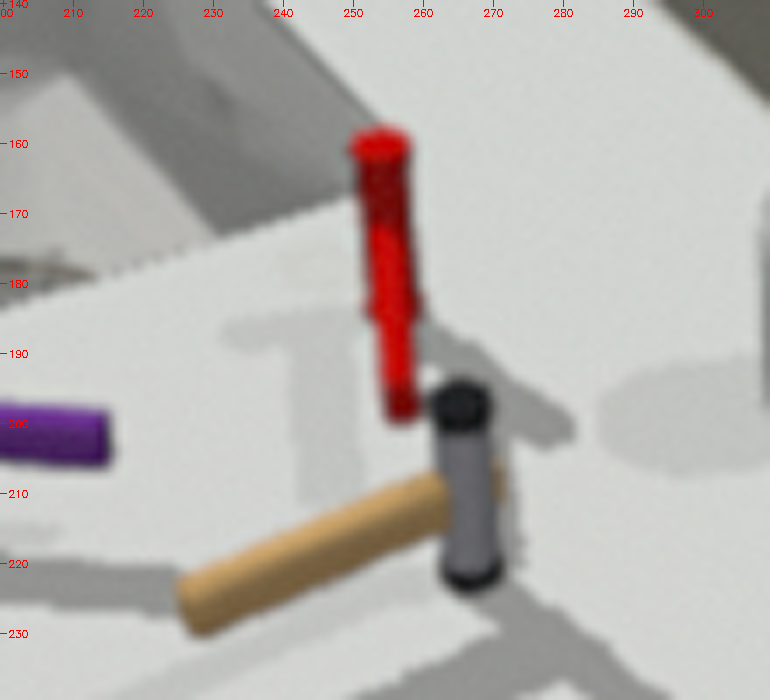

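Request:
drive_tool(
  deltas=[
    {"hand": 0,"tx": -0.25,"ty": 0.72,"tz": 0,"wx": 0,"wy": 0,"wz": 0},
    {"hand": 0,"tx": -0.27,"ty": 0.77,"tz": 0,"wx": 0,"wy": 0,"wz": 0},
    {"hand": 0,"tx": -0.27,"ty": 0.77,"tz": 0,"wx": 0,"wy": 0,"wz": 0},
    {"hand": 0,"tx": -0.27,"ty": 0.77,"tz": 0,"wx": 0,"wy": 0,"wz": 0},
    {"hand": 0,"tx": -0.27,"ty": 0.77,"tz": 0,"wx": 0,"wy": 0,"wz": 0},
    {"hand": 0,"tx": -0.27,"ty": 0.77,"tz": 0,"wx": 0,"wy": 0,"wz": 0},
    {"hand": 0,"tx": -0.27,"ty": 0.77,"tz": 0,"wx": 0,"wy": 0,"wz": 0},
    {"hand": 0,"tx": -0.27,"ty": 0.77,"tz": 0,"wx": 0,"wy": 0,"wz": 0},
    {"hand": 0,"tx": -0.27,"ty": 0.77,"tz": 0,"wx": 0,"wy": 0,"wz": 0},
    {"hand": 0,"tx": -0.27,"ty": 0.77,"tz": 0,"wx": 0,"wy": 0,"wz": 0},
    {"hand": 0,"tx": -0.27,"ty": 0.77,"tz": 0,"wx": 0,"wy": 0,"wz": 0},
    {"hand": 0,"tx": -0.27,"ty": 0.77,"tz": 0,"wx": 0,"wy": 0,"wz": 0},
    {"hand": 0,"tx": -0.25,"ty": 0.77,"tz": 0,"wx": 0,"wy": 0,"wz": 0},
    {"hand": 0,"tx": 0,"ty": 0,"tz": 0.4,"wx": 0,"wy": 0,"wz": -0.8},
    {"hand": 0,"tx": 0,"ty": 0,"tz": 0.4,"wx": 0,"wy": 0,"wz": -0.8},
    {"hand": 0,"tx": 0,"ty": 0,"tz": 0.4,"wx": 0,"wy": 0,"wz": -0.8},
    {"hand": 0,"tx": 0,"ty": 0,"tz": 0.4,"wx": 0,"wy": 0,"wz": -0.8},
    {"hand": 0,"tx": 0,"ty": 0,"tz": 0.4,"wx": 0,"wy": 0,"wz": -0.82},
    {"hand": 0,"tx": 0,"ty": 0,"tz": 0,"wx": 0,"wy": 0,"wz": 0},
    {"hand": 0,"tx": 0,"ty": 0,"tz": 0,"wx": 0,"wy": 0,"wz": 0},
  ],
)

```text
time: 2.47
tool_pos: [483.9, 270.8, 160.4]
tcp_rot: [-3.14, 0.0, 1.66]
contact_force: [0.4, -0.3, -0.3]
grip_width: 46.0
```

```bash
python3 - <<'E'
from h import *
plan([484.1,271,39],yaw=np.radians(95.2))
t=snap('top','a2');s=snap('side','a2')
crop(t,200,195,110,100,7,'ct_a2.png');crop(s,190,90,130,140,5,'cs_a2.png')
E
```

```text
t 2.47 pos [483.9 270.8 160.4] rpy [-179.9    0.    95.1] F [ 0.4 -0.3 -0.3] grip 46.0
tool shift mm [  0.2   0.4 121.4] shares [0.01 0.01 3.03] rot deg [-0.1  0.  -0.1] shares [-0.02  0.   -0.02]
```

View pics/ct_a2.png

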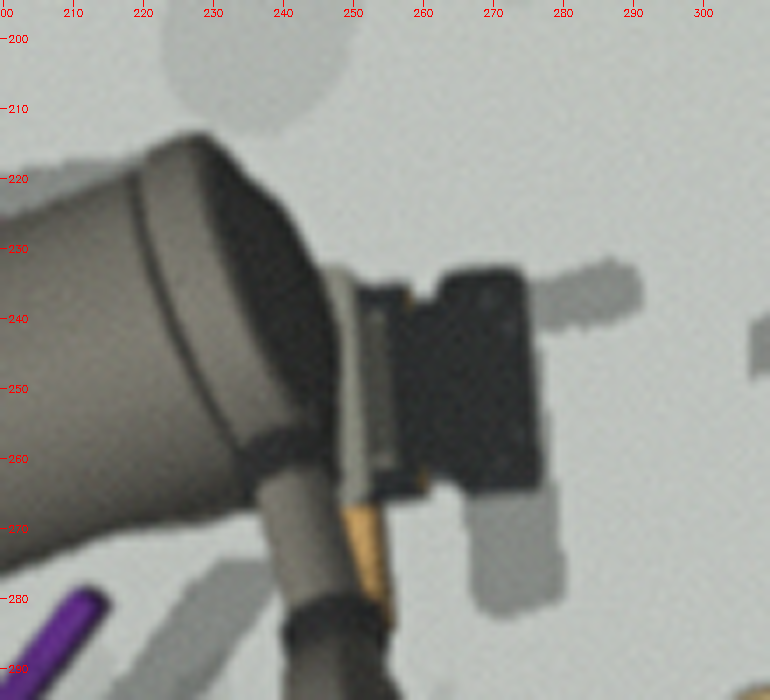

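View pics/cs_a2.png

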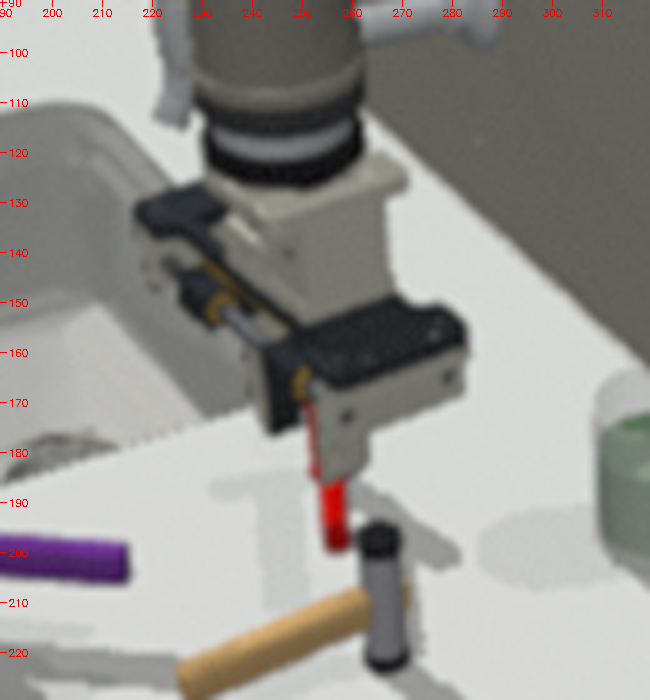

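Request:
drive_tool(
  deltas=[
    {"hand": 0,"tx": 0,"ty": 0,"tz": 0.7,"wx": 0,"wy": 0,"wz": 0},
    {"hand": 0,"tx": 0,"ty": 0,"tz": 0.8,"wx": 0,"wy": 0,"wz": 0},
    {"hand": 0,"tx": 0,"ty": 0,"tz": 0.7,"wx": 0,"wy": 0,"wz": 0},
    {"hand": 0,"tx": 0,"ty": 0,"tz": 0.5,"wx": 0,"wy": 0,"wz": 0},
    {"hand": 0,"tx": 0,"ty": 0,"tz": 0.33,"wx": 0,"wy": 0,"wz": 0},
    {"hand": 0,"tx": 0,"ty": 0,"tz": 0,"wx": 0,"wy": 0,"wz": 0},
  ],
)

```text
time: 3.07
tool_pos: [483.3, 270.6, 37.9]
tcp_rot: [-3.138, 0.001, 1.661]
contact_force: [-0.5, -0.0, 0.4]
grip_width: 45.6
```

```bash
python3 - <<'E'
from h import *
plan([484.1,271,39],yaw=np.radians(95.2))
s=snap('side','a3');crop(s,200,120,110,120,6,'cs_a3.png')
E
```

```text
t 3.07 pos [483.3 270.6  37.9] rpy [-179.8    0.    95.1] F [-0.5 -0.   0.4] grip 45.6
tool shift mm [ 0.3  0.8 -1.1] shares [ 0.01  0.02 -0.03] rot deg [-0.2  0.  -0.1] shares [-0.04  0.01 -0.01]
```

View pics/cs_a3.png

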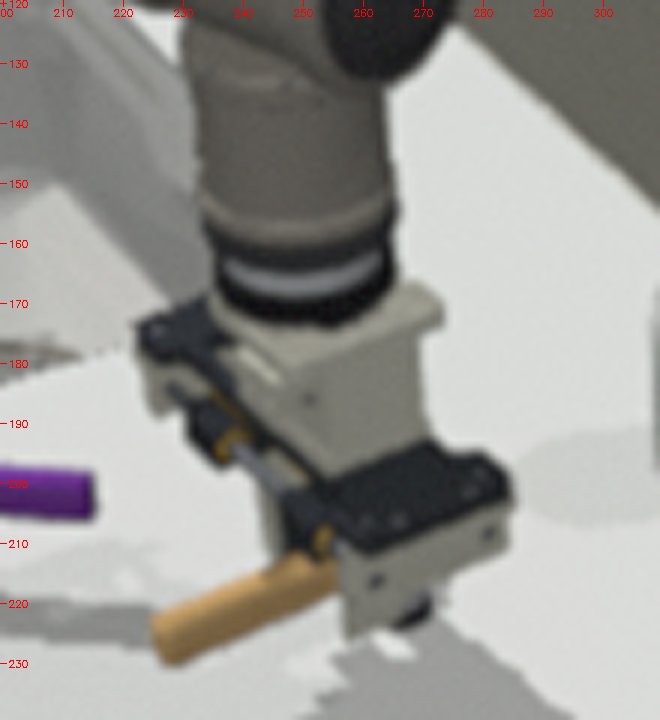

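Request:
drive_tool(
  deltas=[
    {"hand": 1,"tx": 0,"ty": 0,"tz": 0,"wx": 0,"wy": 0,"wz": 0},
    {"hand": 1,"tx": 0,"ty": 0,"tz": 0,"wx": 0,"wy": 0,"wz": 0},
    {"hand": 1,"tx": 0,"ty": 0,"tz": 0,"wx": 0,"wy": 0,"wz": 0},
    {"hand": 1,"tx": 0,"ty": 0,"tz": 0,"wx": 0,"wy": 0,"wz": 0},
    {"hand": 1,"tx": 0,"ty": 0,"tz": 0,"wx": 0,"wy": 0,"wz": 0},
    {"hand": 1,"tx": 0,"ty": 0,"tz": 0,"wx": 0,"wy": 0,"wz": 0},
    {"hand": 1,"tx": 0,"ty": 0,"tz": 0,"wx": 0,"wy": 0,"wz": 0},
  ],
)

```text
time: 3.7
tool_pos: [484.4, 271.1, 40.1]
tcp_rot: [3.141, -0.0, 1.662]
contact_force: [-1.6, 0.2, 5.7]
grip_width: 15.9
```

Request:
drive_tool(
  deltas=[
    {"hand": 1,"tx": 0,"ty": 0,"tz": -0.25,"wx": 0,"wy": 0,"wz": 0},
    {"hand": 1,"tx": 0,"ty": 0,"tz": -0.6,"wx": 0,"wy": 0,"wz": 0},
    {"hand": 1,"tx": 0,"ty": 0,"tz": -0.6,"wx": 0,"wy": 0,"wz": 0},
    {"hand": 1,"tx": 0,"ty": 0,"tz": -0.6,"wx": 0,"wy": 0,"wz": 0},
    {"hand": 1,"tx": 0,"ty": 0,"tz": -0.6,"wx": 0,"wy": 0,"wz": 0},
    {"hand": 1,"tx": 0,"ty": 0,"tz": 0,"wx": 0,"wy": 0,"wz": 0},
  ],
)

```text
time: 4.2
tool_pos: [486.4, 271.8, 150.4]
tcp_rot: [3.134, -0.002, 1.662]
contact_force: [2.0, 0.4, -1.6]
grip_width: 15.6
```

```bash
python3 - <<'E'
from h import *
plan([515,46,142],yaw=np.radians(90))
s=snap('side','a4');crop(s,190,90,130,140,5,'cs_a4.png')
E
```

```text
t 4.2 pos [486.4 271.8 150.4] rpy [ 1.795e+02 -1.000e-01  9.520e+01] F [ 2.   0.4 -1.6] grip 15.6
tool shift mm [-227.4    7.9    8. ] shares [-5.69  0.2   0.2 ] rot deg [ 0.4 -0.2  5.2] shares [ 0.09 -0.03  1.04]
```

View pics/cs_a4.png

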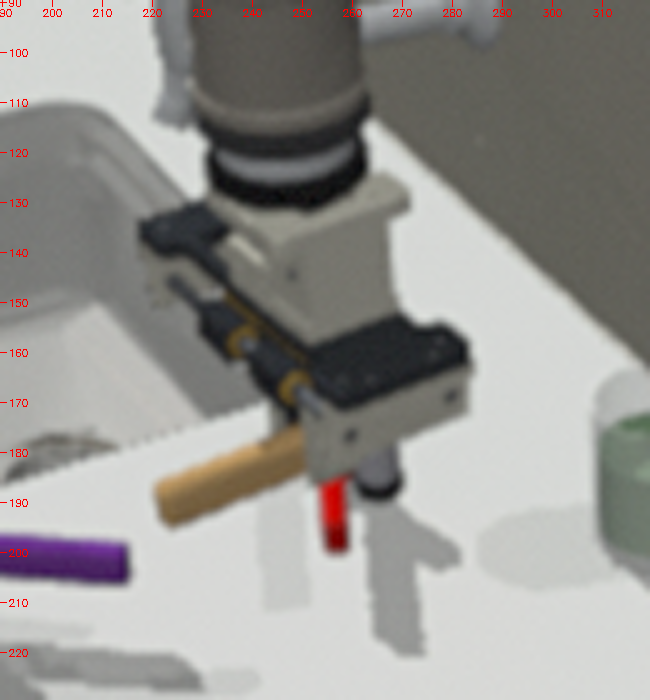

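Request:
drive_tool(
  deltas=[
    {"hand": 1,"tx": -0.25,"ty": 0,"tz": 0,"wx": 0,"wy": 0,"wz": 0},
    {"hand": 1,"tx": -0.5,"ty": 0,"tz": 0,"wx": 0,"wy": 0,"wz": 0},
    {"hand": 1,"tx": -0.6,"ty": 0,"tz": 0,"wx": 0,"wy": 0,"wz": 0},
    {"hand": 1,"tx": -0.6,"ty": 0,"tz": 0,"wx": 0,"wy": 0,"wz": 0},
    {"hand": 1,"tx": -0.6,"ty": 0,"tz": 0,"wx": 0,"wy": 0,"wz": 0},
    {"hand": 1,"tx": -0.6,"ty": 0,"tz": 0,"wx": 0,"wy": 0,"wz": 0},
    {"hand": 1,"tx": -0.6,"ty": 0,"tz": 0,"wx": 0,"wy": 0,"wz": 0},
    {"hand": 1,"tx": -0.6,"ty": 0,"tz": 0,"wx": 0,"wy": 0,"wz": 0},
    {"hand": 1,"tx": -0.6,"ty": 0,"tz": 0,"wx": 0,"wy": 0,"wz": 0},
    {"hand": 1,"tx": -0.6,"ty": 0,"tz": 0,"wx": 0,"wy": 0,"wz": 0},
    {"hand": 1,"tx": -0.5,"ty": 0.1,"tz": 0.1,"wx": 0,"wy": 0,"wz": 0.26},
    {"hand": 1,"tx": -0.34,"ty": 0.04,"tz": 0.2,"wx": 0,"wy": 0,"wz": 0.4},
    {"hand": 1,"tx": -0.1,"ty": 0,"tz": 0.2,"wx": 0,"wy": 0,"wz": 0.4},
    {"hand": 1,"tx": 0,"ty": 0,"tz": 0,"wx": 0,"wy": 0,"wz": 0},
    {"hand": 1,"tx": 0,"ty": 0,"tz": 0,"wx": 0,"wy": 0,"wz": 0},
  ],
)

```text
time: 5.5
tool_pos: [511.4, 12.4, 123.8]
tcp_rot: [-3.137, -0.001, 1.569]
contact_force: [-0.2, 0.4, -2.2]
grip_width: 15.9
```

```bash
python3 - <<'E'
from h import *
plan([515.5,14,125],yaw=np.radians(90))
s=snap('side','b1');crop(s,270,180,120,120,6,'cs_b1.png')
t=snap('top','b1');crop(t,290,160,120,120,6,'ct_b1.png')
E
```

```text
t 5.5 pos [511.4  12.4 123.8] rpy [-179.8   -0.    89.9] F [-0.2  0.4 -2.2] grip 15.9
tool shift mm [ 1.6  4.1 -1.2] shares [ 0.04  0.1  -0.03] rot deg [-0.2 -0.  -0.1] shares [-0.05 -0.01 -0.02]
```

View pics/cs_b1.png

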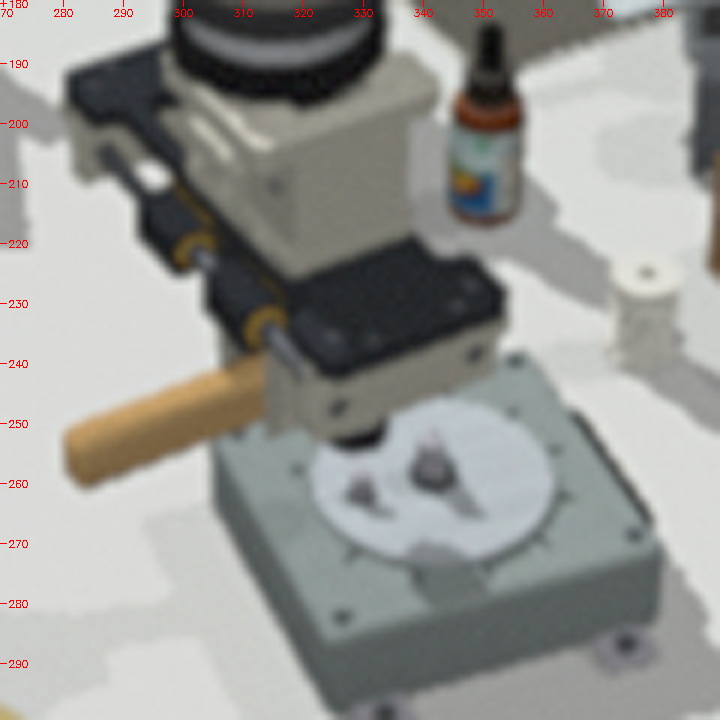

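View pics/ct_b1.png

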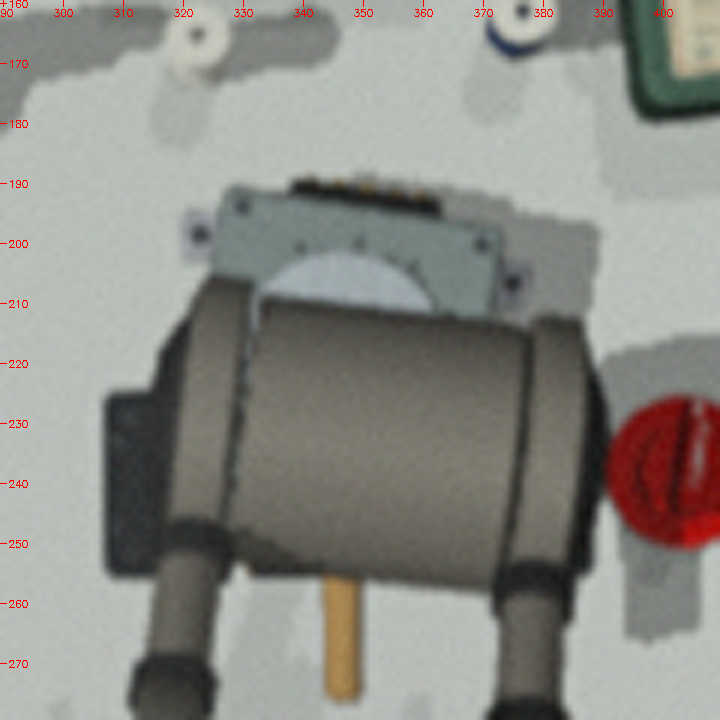

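```bash
python3 - <<'E'
from h import *
f=onz('side',(331,250.6),83.8);print('foot side',f)
for z in(57,59,60): print('pin side',onz('side',(329.5,258.3),z),'top',onz('top',(345.,229.2),z))
s=cv2.imread('pics/side_b1.png');c=s[240:270,318:350];cv2.imwrite('pics/z1.png',cv2.resize(c,None,fx=20,fy=20,interpolation=cv2.INTER_CUBIC))
t=cv2.imread('pics/top_b1.png');e=[onz('top',(346.7,275.3),97.8)];print('handle end top',e, 'exp end x', 511.4+33-112)
u0,s0=578.4,9.75
# predicted foot in side image for TCP+33, incl. side offset(+1.6,+1.4)
print(proj('side',[[511.4+33+1.6,12.4+1.4,83.8]]))
E
```

```text
foot side [552.91775999  15.39900377  83.8       ]
pin side [552.11829223  19.97696333  57.        ] top [547.53607075  12.3552015   57.        ]
pin side [550.94331986  18.11794944  59.        ] top [547.38034259  12.41990562  59.        ]
pin side [550.35583367  17.18844249  60.        ] top [547.30247851  12.45225769  60.        ]
handle end top [array([425.27748141,   9.98636865,  97.8       ])] exp end x 432.4
[[328.77176568 252.04307566]]
```

View pics/z1.png

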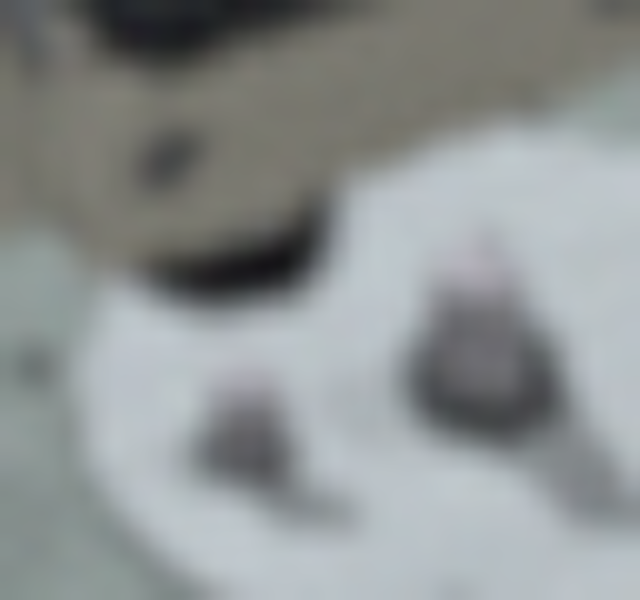

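```bash
python3 - <<'E'
from h import *
print('mallet foot init pred',proj('side',[[517.5+1.6,274+1.4,0]]),proj('side',[[517.,273,0]]))
print('pin side pred z48,58',proj('side',[[550.3,15.9,48],[550.3,15.9,58]]))
print('pin top pred', proj('top',[[547.3,12.8,48],[547.3,12.8,58]]))
# image jacobian at pin
for d in([1,0,0],[0,1,0],[0,0,1]): print(d,proj('side',[np.array([550.3,15.9,70])+d])-proj('side',[[550.3,15.9,70]]))
E
```

```text
mallet foot init pred [[267.72802696 222.66098584]] [[267.43090576 223.40683521]]
pin side pred z48,58 [[329.71135093 262.47977027]
 [329.76381432 259.27730243]]
pin top pred [[344.7293949  229.54697857]
 [344.84629889 229.25955271]]
[1, 0, 0] [[ 0.37276369 -0.15041379]]
[0, 1, 0] [[-0.23021417 -0.25160336]]
[0, 0, 1] [[ 0.00533785 -0.32583269]]
```

Request:
drive_tool(
  deltas=[
    {"hand": 1,"tx": 0.02,"ty": 0.08,"tz": 0,"wx": 0,"wy": 0,"wz": 0},
    {"hand": 1,"tx": 0,"ty": 0,"tz": 0.25,"wx": 0,"wy": 0,"wz": 0},
    {"hand": 1,"tx": 0,"ty": 0,"tz": 0.2,"wx": 0,"wy": 0,"wz": 0},
    {"hand": 1,"tx": 0,"ty": 0,"tz": 0,"wx": 0,"wy": 0,"wz": 0},
  ],
)

```text
time: 5.93
tool_pos: [514.8, 14.1, 105.5]
tcp_rot: [-3.138, -0.0, 1.57]
contact_force: [-0.6, -0.2, -1.8]
grip_width: 15.8
```

```bash
python3 - <<'E'
from h import *
plan([514.5,13.2,90],yaw=np.radians(90))
s=snap('side','b2');crop(s,300,225,70,50,10,'cs_b2.png')
E
```

```text
t 5.93 pos [514.8  14.1 105.5] rpy [-179.8   -0.    90. ] F [-0.6 -0.2 -1.8] grip 15.8
tool shift mm [-0.9 -0.2 15.5] shares [-0.02 -0.01  0.39] rot deg [-0.2 -0.  -0. ] shares [-0.04 -0.01 -0.01]
```

View pics/cs_b2.png

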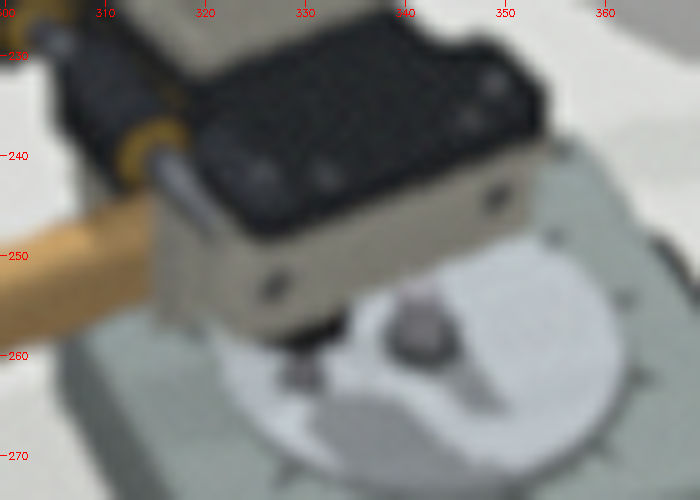

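Request:
drive_tool(
  deltas=[
    {"hand": 1,"tx": -0.04,"ty": -0.01,"tz": 0.1,"wx": 0,"wy": 0,"wz": 0},
    {"hand": 1,"tx": 0,"ty": 0,"tz": 0.25,"wx": 0,"wy": 0,"wz": 0},
    {"hand": 1,"tx": 0,"ty": 0,"tz": 0.1,"wx": 0,"wy": 0,"wz": 0},
    {"hand": 1,"tx": 0,"ty": 0,"tz": 0,"wx": 0,"wy": 0,"wz": 0},
  ],
)

```text
time: 6.32
tool_pos: [516.1, 12.0, 89.0]
tcp_rot: [3.141, -0.0, 1.569]
contact_force: [0.2, 0.1, -2.2]
grip_width: 15.9
```

```bash
python3 - <<'E'
from h import *
plan([514.5,13.2,90],yaw=np.radians(90))
s=snap('side','b3');crop(s,300,225,70,50,10,'cs_b3.png')
E
```

```text
t 6.32 pos [516.1  12.   89. ] rpy [179.9  -0.   89.9] F [ 0.2  0.1 -2.2] grip 15.9
tool shift mm [ 1.2 -1.6 -1. ] shares [ 0.03 -0.04 -0.02] rot deg [ 0.1 -0.  -0.1] shares [ 0.01 -0.   -0.02]
```

View pics/cs_b3.png

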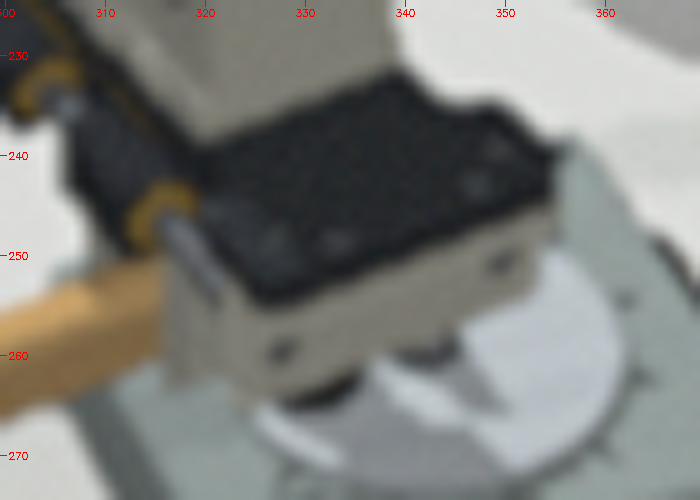

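Request:
drive_tool(
  deltas=[
    {"hand": 1,"tx": 0.02,"ty": -0.06,"tz": 0,"wx": 0,"wy": 0,"wz": 0},
    {"hand": 1,"tx": 0,"ty": 0,"tz": 0.06,"wx": 0,"wy": 0,"wz": 0},
    {"hand": 1,"tx": 0,"ty": 0,"tz": 0,"wx": 0,"wy": 0,"wz": 0},
  ],
)

```text
time: 6.62
tool_pos: [512.5, 13.1, 87.8]
tcp_rot: [-3.141, -0.0, 1.57]
contact_force: [-4.0, 1.0, 5.8]
grip_width: 15.5
```

```bash
python3 - <<'E'
from h import *
plan([514.5,13.2,90],yaw=np.radians(90))
E
```

```text
t 6.62 pos [512.5  13.1  87.8] rpy [-179.9   -0.    89.9] F [-4.   1.   5.8] grip 15.5
tool shift mm [ 0.1  2.  -2.2] shares [ 0.    0.05 -0.06] rot deg [-0.1 -0.  -0.1] shares [-0.01 -0.   -0.01]
```

Request:
drive_tool(
  deltas=[
    {"hand": 1,"tx": 0,"ty": 0.02,"tz": 0.06,"wx": 0,"wy": 0,"wz": 0},
    {"hand": 1,"tx": 0,"ty": 0,"tz": 0,"wx": 0,"wy": 0,"wz": 0},
  ],
)

```text
time: 6.78
tool_pos: [512.5, 13.1, 86.5]
tcp_rot: [-3.139, -0.0, 1.57]
contact_force: [-11.7, 0.2, 20.2]
grip_width: 15.9
```

```bash
python3 - <<'E'
from h import *
plan([514.5,13.2,90],yaw=np.radians(90))
s=snap('side','b4');crop(s,300,225,70,50,10,'cs_b4.png')
E
```

```text
t 6.78 pos [512.5  13.1  86.5] rpy [-179.9   -0.    89.9] F [-11.7   0.2  20.2] grip 15.9
tool shift mm [ 0.1  2.  -3.5] shares [ 0.    0.05 -0.09] rot deg [-0.1 -0.  -0.1] shares [-0.03 -0.   -0.01]
```

View pics/cs_b4.png

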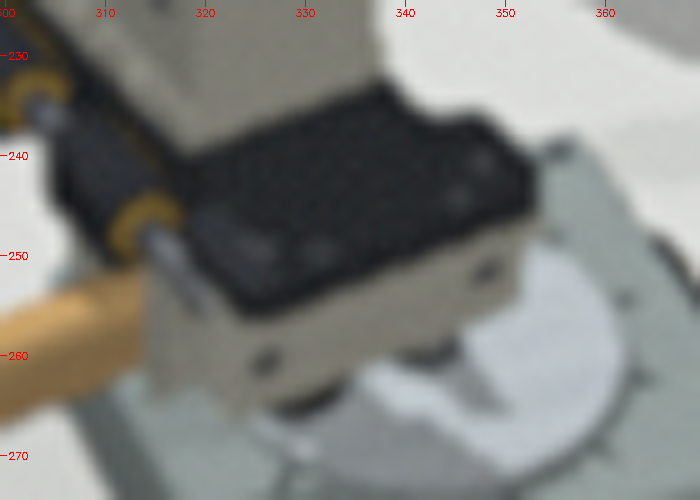

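Request:
drive_tool(
  deltas=[
    {"hand": 1,"tx": 0,"ty": 0,"tz": -0.4,"wx": 0,"wy": 0,"wz": 0},
    {"hand": 1,"tx": 0,"ty": 0,"tz": -0.8,"wx": 0,"wy": 0,"wz": 0},
    {"hand": 1,"tx": 0,"ty": 0,"tz": -0.4,"wx": 0,"wy": 0,"wz": 0},
    {"hand": 1,"tx": 0,"ty": 0,"tz": 0,"wx": 0,"wy": 0,"wz": 0},
  ],
)

```text
time: 7.17
tool_pos: [515.8, 12.7, 152.0]
tcp_rot: [3.135, 0.001, 1.57]
contact_force: [0.6, -0.0, -1.5]
grip_width: 15.7
```

```bash
python3 - <<'E'
from h import *
plan([514.5,13.2,90],yaw=np.radians(90))
s=snap('side','b5');crop(s,290,200,90,80,8,'cs_b5.png')
E
```

```text
t 7.17 pos [515.8  12.7 152. ] rpy [179.6   0.   89.9] F [ 0.6 -0.  -1.5] grip 15.7
tool shift mm [ 0.6 -1.7 62. ] shares [ 0.01 -0.04  1.55] rot deg [ 0.4  0.  -0.1] shares [ 0.07  0.01 -0.01]
```

View pics/cs_b5.png

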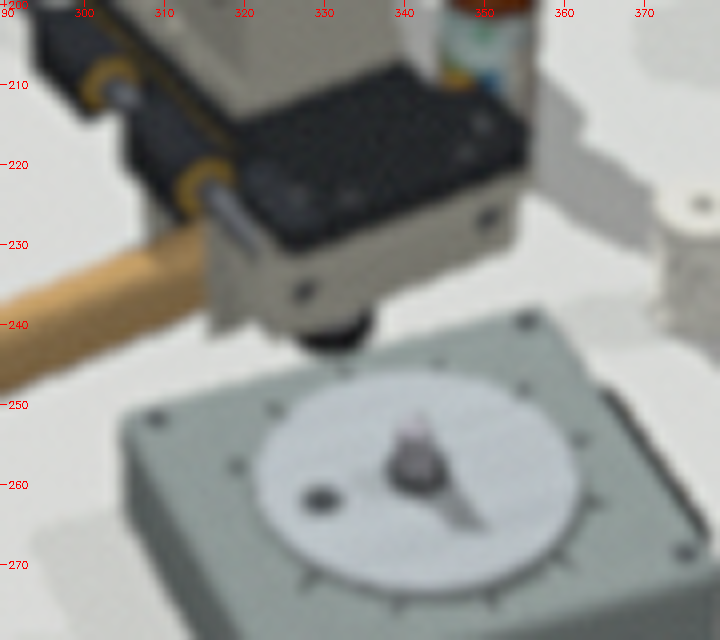

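```bash
python3 - <<'E'
from h import *
s=cv2.imread('pics/side_b5.png').astype(float).mean(2).round().astype(int)
print(s[255:269,322:338])
a=np.load('avg_side.npy').mean(2).round().astype(int);print(a[252:269,322:338])
E
```

```text
[[158 179 191 194 193 194 193 195 193 194 191 192 191 192 191 191]
 [165 184 193 193 193 193 193 193 190 191 189 192 190 190 191 189]
 [175 189 194 194 193 191 191 190 189 190 190 192 191 192 191 180]
 [179 192 193 192 192 190 192 192 193 193 191 190 187 185 183 166]
 [178 191 191 192 191 195 192 190 190 191 191 188 181 179 176 161]
 [174 190 194 192 193 189 176 164 161 168 183 185 180 176 175 169]
 [170 191 194 193 190 172 141 116 109 128 157 178 184 181 177 176]
 [169 191 193 193 187 159 112  82  79  93 133 172 190 187 185 185]
 [158 179 192 194 189 165 129 102  96 116 149 180 191 189 191 190]
 [144 168 187 193 193 182 166 153 153 162 179 189 193 191 192 192]
 [141 152 175 189 195 192 190 188 190 190 192 193 193 194 193 194]
 [141 138 151 174 190 196 196 195 197 195 195 194 194 193 194 192]
 [144 139 138 154 176 191 195 194 195 194 193 194 191 192 192 191]
 [148 145 141 137 150 171 187 193 196 194 191 192 191 191 190 188]]
[[144 140 138 153 173 182 184 183 183 183 184 184 185 185 186 186]
 [145 152 164 175 181 184 183 183 184 184 185 186 186 186 187 187]
 [148 162 177 183 184 185 1
[... 278 characters left out ...]
 174 181 183 180 178 176 159]
 [171 183 184 185 186 182 167 154 150 154 171 179 174 171 170 157]
 [168 182 185 185 185 179 150 126 119 126 157 177 174 169 169 163]
 [165 184 186 184 179 161 130 105  99 106 142 173 178 173 171 170]
 [163 182 183 180 172 144 109  93  91  91 123 166 183 180 176 177]
 [151 173 181 180 172 149 121 102  92  89 119 162 181 184 183 183]
 [138 160 179 185 181 170 158 145 127 113 123 146 160 173 182 186]
 [134 146 167 183 186 184 183 180 166 146 134 136 142 157 176 185]
 [134 132 145 168 183 187 188 188 184 172 163 160 159 165 176 184]
 [138 133 132 147 169 184 188 189 188 186 184 183 182 182 183 184]
 [142 141 136 131 143 164 179 186 188 187 187 186 185 184 183 182]]
```

Request:
drive_tool(
  deltas=[
    {"hand": 1,"tx": 0.25,"ty": -0.03,"tz": 0,"wx": 0,"wy": 0,"wz": 0},
    {"hand": 1,"tx": 0.5,"ty": -0.06,"tz": 0,"wx": 0,"wy": 0,"wz": 0},
    {"hand": 1,"tx": 0.6,"ty": -0.08,"tz": 0,"wx": 0,"wy": 0,"wz": 0},
    {"hand": 1,"tx": 0.6,"ty": -0.08,"tz": 0,"wx": 0,"wy": 0,"wz": 0},
    {"hand": 1,"tx": 0.6,"ty": -0.08,"tz": 0,"wx": 0,"wy": 0,"wz": 0},
    {"hand": 1,"tx": 0.6,"ty": -0.08,"tz": 0,"wx": 0,"wy": 0,"wz": 0},
    {"hand": 1,"tx": 0.6,"ty": -0.08,"tz": 0,"wx": 0,"wy": 0,"wz": 0},
    {"hand": 1,"tx": 0.6,"ty": -0.08,"tz": 0,"wx": 0,"wy": 0,"wz": 0},
    {"hand": 1,"tx": 0.6,"ty": -0.08,"tz": 0,"wx": 0,"wy": 0,"wz": 0},
    {"hand": 1,"tx": 0.6,"ty": -0.08,"tz": 0,"wx": 0,"wy": 0,"wz": 0},
    {"hand": 1,"tx": 0.5,"ty": -0.06,"tz": 0,"wx": 0,"wy": 0,"wz": 0},
    {"hand": 1,"tx": 0.3,"ty": 0,"tz": 0,"wx": 0,"wy": 0,"wz": -0.26},
    {"hand": 1,"tx": 0.11,"ty": 0,"tz": 0.2,"wx": 0,"wy": 0,"wz": -0.4},
    {"hand": 1,"tx": 0,"ty": 0,"tz": 0.5,"wx": 0,"wy": 0,"wz": -0.4},
    {"hand": 1,"tx": 0,"ty": 0,"tz": 0.6,"wx": 0,"wy": 0,"wz": 0},
    {"hand": 1,"tx": 0,"ty": 0,"tz": 0.5,"wx": 0,"wy": 0,"wz": 0},
    {"hand": 1,"tx": 0,"ty": 0,"tz": 0.3,"wx": 0,"wy": 0,"wz": 0},
    {"hand": 1,"tx": 0,"ty": 0,"tz": 0,"wx": 0,"wy": 0,"wz": 0},
  ],
)

```text
time: 8.72
tool_pos: [480.1, 270.3, 60.6]
tcp_rot: [-3.134, 0.002, 1.663]
contact_force: [-0.4, 0.1, -2.9]
grip_width: 16.0
```

```bash
python3 - <<'E'
from h import *
plan([484.1,271,40],yaw=np.radians(95.2))
s=snap('side','c1');crop(s,200,120,110,120,6,'cs_c1.png')
t=snap('top','c1');crop(t,310,180,80,75,9,'ct_c1.png')
print(t[222:236,338:354].astype(float).mean(2).round().astype(int)); print(np.load('avg_top.npy')[222:236,338:354].mean(2).round().astype(int))
E
```

```text
t 8.72 pos [480.1 270.3  60.6] rpy [-1.796e+02  1.000e-01  9.530e+01] F [-0.4  0.1 -2.9] grip 16.0
tool shift mm [ 0.4  4.3 20.6] shares [0.01 0.11 0.52] rot deg [-0.4  0.1  0.1] shares [-0.09  0.03  0.01]
[[176 173 175 173 176 166 151 122 109 110 129 134 150 168 178 175]
 [173 173 170 175 170 159 158 146 135 139 144 149 152 155 156 154]
 [158 151 152 156 153 144 145 136 123 123 123 131 132 129 133 125]
 [133 125 127 129 129 119 114 118 118 120 121 124 122 119 122 120]
 [121 120 120 120 120 120 114 119 121 120 123 122 124 123 123 116]
 [122 123 121 123 127 116 109  99 112 121 122 123 127 124 122 122]
 [121 123 123 127 117 103  79  71  84 108 124 126 123 124 123 124]
 [122 121 123 124 112  76  53  54  61  96 120 126 126 129 124 121]
 [122 120 125 127 115  80  57  51  62  94 120 125 125 124 124 121]
 [126 123 124 123 121  97  70  62  82 112 118 124 125 124 123 123]
 [124 123 126 123 123 118  98  94 104 124 121 129 123 129 125 119]
 [113 117 121 125 126 124 120 123 124 125 122 124 123 123 122 124]
 [ 92 105 112 117 121 121 121 123 129 125 122 124 125 126 122 113]
 [ 85  90  90 104 110 1
[... 283 characters left out ...]
 156 156 156 159 160 158 158]
 [158 157 157 159 159 156 152 152 155 159 158 158 158 159 159 157]
 [158 156 157 160 159 149 140 139 143 154 157 152 145 146 156 157]
 [158 156 157 161 153 133 124 122 116 129 138 133 119 126 154 159]
 [158 157 159 160 146 111 124 129 104  95 110 117 114 125 152 159]
 [160 158 158 160 147 108 115 119  97  92 113 131 135 141 155 156]
 [159 157 158 158 152 121  97  94  99 120 139 155 158 157 159 159]
 [159 159 161 161 157 140 117 117 134 152 158 163 162 161 160 159]
 [146 155 160 160 158 150 148 151 157 160 161 164 162 160 160 158]
 [123 135 146 153 155 154 157 160 162 158 161 161 159 157 154 143]
 [111 115 121 133 137 141 147 150 153 150 147 145 141 138 132 112]]
```

View pics/cs_c1.png

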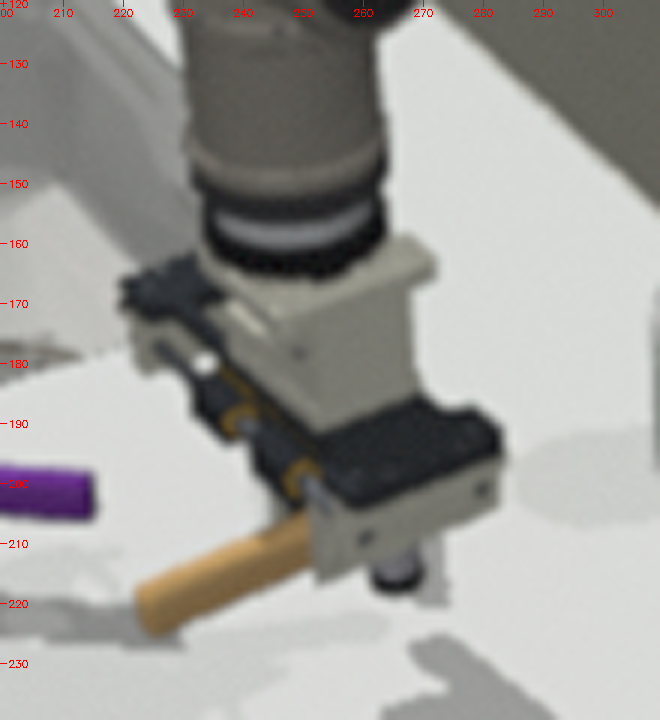

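View pics/ct_c1.png

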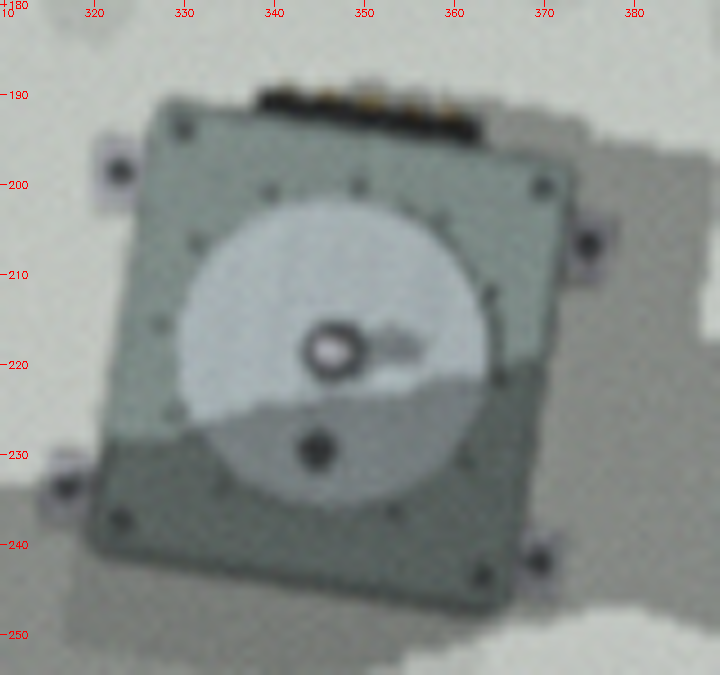

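Request:
drive_tool(
  deltas=[
    {"hand": 1,"tx": 0.01,"ty": 0.1,"tz": 0.15,"wx": 0,"wy": 0,"wz": 0},
    {"hand": 1,"tx": 0,"ty": 0,"tz": 0.2,"wx": 0,"wy": 0,"wz": 0},
    {"hand": 1,"tx": 0,"ty": 0,"tz": 0.12,"wx": 0,"wy": 0,"wz": 0},
    {"hand": 1,"tx": 0,"ty": 0,"tz": 0.05,"wx": 0,"wy": 0,"wz": 0},
    {"hand": 1,"tx": 0,"ty": 0,"tz": 0,"wx": 0,"wy": 0,"wz": 0},
  ],
)

```text
time: 9.23
tool_pos: [486.3, 271.8, 43.3]
tcp_rot: [-3.141, 0.0, 1.662]
contact_force: [-0.4, -0.7, -1.5]
grip_width: 16.2
```

```bash
python3 - <<'E'
from h import *
plan([484.1,271,40],yaw=np.radians(95.2))
s=snap('side','c2');crop(s,200,150,110,90,7,'cs_c2.png')
E
```

```text
t 9.23 pos [486.3 271.8  43.3] rpy [-179.9    0.    95.2] F [-0.4 -0.7 -1.5] grip 16.2
tool shift mm [-0.6 -2.3  3.3] shares [-0.02 -0.06  0.08] rot deg [-0.1  0.   0. ] shares [-0.01  0.    0.  ]
```

View pics/cs_c2.png

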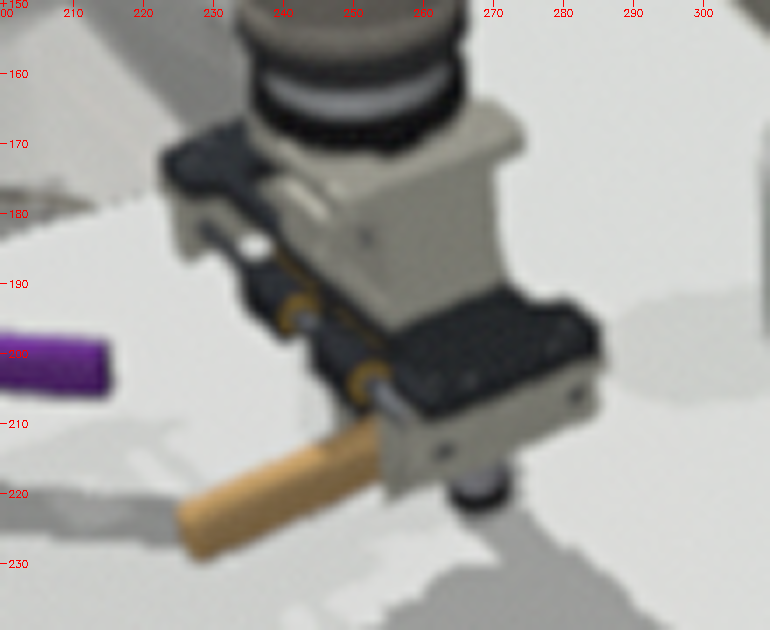

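Request:
drive_tool(
  deltas=[
    {"hand": 1,"tx": 0,"ty": 0,"tz": 0.07,"wx": 0,"wy": 0,"wz": 0},
    {"hand": 1,"tx": 0,"ty": 0,"tz": 0.04,"wx": 0,"wy": 0,"wz": 0},
    {"hand": 1,"tx": 0,"ty": 0,"tz": 0,"wx": 0,"wy": 0,"wz": 0},
  ],
)

```text
time: 9.53
tool_pos: [486.5, 272.0, 39.3]
tcp_rot: [-3.141, 0.0, 1.662]
contact_force: [0.2, 0.2, -2.3]
grip_width: 16.0
```

Request:
drive_tool(
  deltas=[
    {"hand": 1,"tx": 0,"ty": 0,"tz": 0.04,"wx": 0,"wy": 0,"wz": 0},
    {"hand": 1,"tx": 0,"ty": 0,"tz": 0,"wx": 0,"wy": 0,"wz": 0},
  ],
)

```text
time: 9.7
tool_pos: [486.8, 272.1, 38.7]
tcp_rot: [3.141, -0.0, 1.662]
contact_force: [-2.6, -1.0, 2.4]
grip_width: 15.9
```

```bash
python3 - <<'E'
from h import *
plan([484.1,271,40],yaw=np.radians(95.2))
s=snap('side','c3');crop(s,200,150,110,90,7,'cs_c3.png')
E
```

```text
t 9.7 pos [486.8 272.1  38.7] rpy [180.   -0.   95.2] F [-2.6 -1.   2.4] grip 15.9
tool shift mm [-0.9 -2.8 -1.3] shares [-0.02 -0.07 -0.03] rot deg [ 0. -0.  0.] shares [ 0.01 -0.    0.  ]
```

View pics/cs_c3.png

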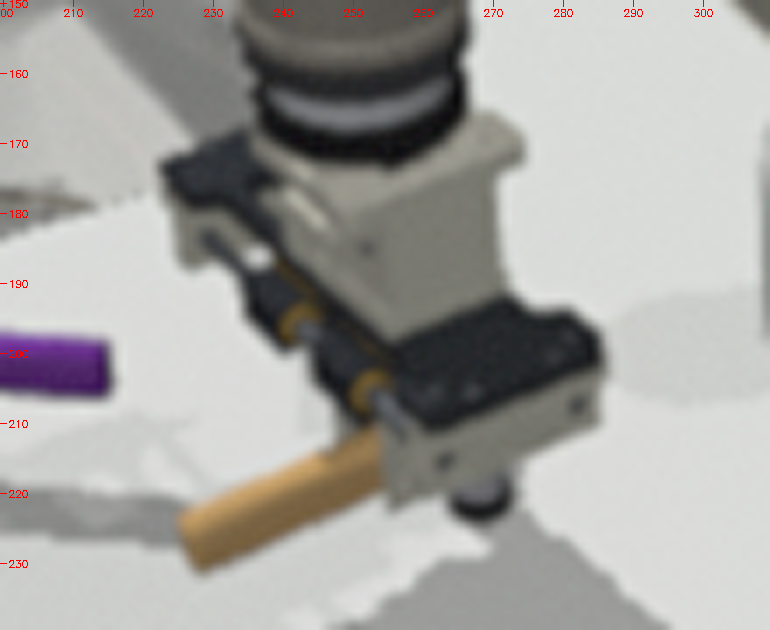

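Request:
drive_tool(
  deltas=[
    {"hand": 0.1,"tx": 0,"ty": 0,"tz": 0,"wx": 0,"wy": 0,"wz": 0},
    {"hand": 0.1,"tx": 0,"ty": 0,"tz": 0,"wx": 0,"wy": 0,"wz": 0},
    {"hand": 0.1,"tx": 0,"ty": 0,"tz": 0,"wx": 0,"wy": 0,"wz": 0},
    {"hand": 0.1,"tx": 0,"ty": 0,"tz": 0,"wx": 0,"wy": 0,"wz": 0},
    {"hand": 0.1,"tx": 0,"ty": 0,"tz": -0.15,"wx": 0,"wy": 0,"wz": 0},
    {"hand": 0.1,"tx": 0,"ty": 0,"tz": -0.4,"wx": 0,"wy": 0,"wz": 0},
    {"hand": 0.1,"tx": 0,"ty": 0,"tz": -0.8,"wx": 0,"wy": 0,"wz": 0},
    {"hand": 0.1,"tx": 0,"ty": 0,"tz": -0.9,"wx": 0,"wy": 0,"wz": 0},
    {"hand": 0.1,"tx": 0,"ty": 0,"tz": -0.9,"wx": 0,"wy": 0,"wz": 0},
    {"hand": 0.1,"tx": 0,"ty": 0,"tz": 0,"wx": 0,"wy": 0,"wz": 0},
  ],
)

```text
time: 10.58
tool_pos: [490.1, 273.5, 171.6]
tcp_rot: [3.129, -0.004, 1.662]
contact_force: [2.2, 1.1, 0.3]
grip_width: 41.1
```

```bash
python3 - <<'E'
from h import *
plan([511,-277,160],yaw=np.radians(68.6))
s=snap('side','c4');crop(s,180,80,150,150,5,'cs_c4.png')
E
```

```text
t 10.58 pos [490.1 273.5 171.6] rpy [179.3  -0.2  95.2] F [2.2 1.1 0.3] grip 41.1
tool shift mm [-550.1  -29.4    9.2] shares [-13.75  -0.74   0.23] rot deg [ 0.7 -0.4 26.6] shares [ 0.13 -0.08  5.32]
```

View pics/cs_c4.png

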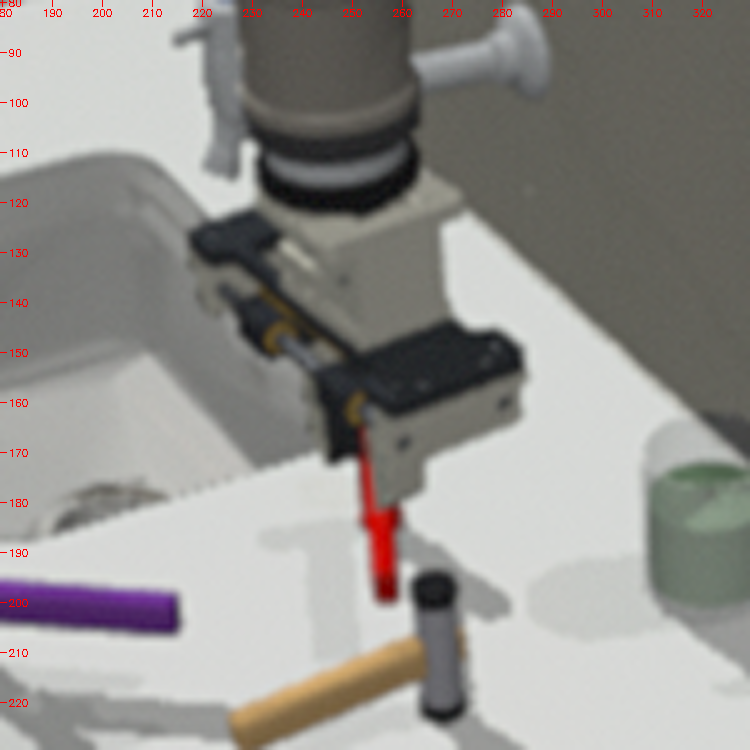

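Request:
drive_tool(
  deltas=[
    {"hand": 0.1,"tx": -0.35,"ty": 0,"tz": 0,"wx": 0,"wy": 0,"wz": 0},
    {"hand": 0.1,"tx": -0.7,"ty": -0.04,"tz": 0,"wx": 0,"wy": 0,"wz": 0},
    {"hand": 0.1,"tx": -0.8,"ty": -0.05,"tz": 0,"wx": 0,"wy": 0,"wz": 0},
    {"hand": 0.1,"tx": -0.8,"ty": -0.05,"tz": 0,"wx": 0,"wy": 0,"wz": 0},
    {"hand": 0.1,"tx": -0.8,"ty": -0.05,"tz": 0,"wx": 0,"wy": 0,"wz": 0},
    {"hand": 0.1,"tx": -0.8,"ty": -0.05,"tz": 0,"wx": 0,"wy": 0,"wz": 0},
    {"hand": 0.1,"tx": -0.8,"ty": -0.05,"tz": 0,"wx": 0,"wy": 0,"wz": 0},
    {"hand": 0.1,"tx": -0.8,"ty": -0.05,"tz": 0,"wx": 0,"wy": 0,"wz": 0},
    {"hand": 0.1,"tx": -0.8,"ty": -0.05,"tz": 0,"wx": 0,"wy": 0,"wz": 0},
    {"hand": 0.1,"tx": -0.8,"ty": -0.05,"tz": 0,"wx": 0,"wy": 0,"wz": 0},
    {"hand": 0.1,"tx": -0.8,"ty": -0.05,"tz": 0,"wx": 0,"wy": 0,"wz": 0},
    {"hand": 0.1,"tx": -0.8,"ty": -0.05,"tz": 0,"wx": 0,"wy": 0,"wz": 0},
    {"hand": 0.1,"tx": -0.8,"ty": -0.05,"tz": 0,"wx": 0,"wy": 0,"wz": 0},
    {"hand": 0.1,"tx": -0.8,"ty": -0.05,"tz": 0,"wx": 0,"wy": 0,"wz": 0},
    {"hand": 0.1,"tx": -0.8,"ty": -0.05,"tz": 0,"wx": 0,"wy": 0,"wz": 0},
    {"hand": 0.1,"tx": -0.8,"ty": -0.05,"tz": 0,"wx": 0,"wy": 0,"wz": 0},
    {"hand": 0.1,"tx": -0.8,"ty": 0,"tz": 0,"wx": 0,"wy": 0,"wz": 0},
    {"hand": 0.1,"tx": -0.7,"ty": 0,"tz": 0,"wx": 0,"wy": 0,"wz": 0},
    {"hand": 0.1,"tx": 0,"ty": 0,"tz": 0,"wx": 0,"wy": 0,"wz": 0.7},
    {"hand": 0.1,"tx": 0,"ty": 0,"tz": 0,"wx": 0,"wy": 0,"wz": 0.9},
  ],
)

```text
time: 12.3
tool_pos: [505.6, -280.3, 161.8]
tcp_rot: [-3.139, -0.002, 1.516]
contact_force: [-1.1, 0.4, -0.2]
grip_width: 41.4
```

Request:
drive_tool(
  deltas=[
    {"hand": 0.1,"tx": 0,"ty": 0,"tz": 0,"wx": 0,"wy": 0,"wz": 0.9},
    {"hand": 0.1,"tx": 0,"ty": 0,"tz": 0,"wx": 0,"wy": 0,"wz": 0.9},
    {"hand": 0.1,"tx": 0,"ty": 0,"tz": 0.2,"wx": 0,"wy": 0,"wz": 0.9},
    {"hand": 0.1,"tx": 0,"ty": 0,"tz": 0.3,"wx": 0,"wy": 0,"wz": 0.9},
    {"hand": 0.1,"tx": 0,"ty": 0,"tz": 0,"wx": 0,"wy": 0,"wz": 0.1},
    {"hand": 0.1,"tx": 0,"ty": 0,"tz": 0,"wx": 0,"wy": 0,"wz": 0},
  ],
)

```text
time: 12.8
tool_pos: [505.9, -278.2, 142.3]
tcp_rot: [-3.138, -0.001, 1.201]
contact_force: [-0.1, -0.1, 0.5]
grip_width: 41.4
```

```bash
python3 - <<'E'
from h import *
plan([511,-277,31],yaw=np.radians(68.6))
s=snap('side','d1');crop(s,330,270,120,130,5,'cs_d1.png')
t=snap('top','d1');cv2.imwrite('pics/ct_d1.png',t)
E
```

```text
t 12.8 pos [ 505.9 -278.2  142.3] rpy [-1.798e+02 -1.000e-01  6.880e+01] F [-0.1 -0.1  0.5] grip 41.4
tool shift mm [  2.8   4.8 111.3] shares [0.07 0.12 2.78] rot deg [-0.2 -0.1  0.2] shares [-0.04 -0.01  0.04]
```

View pics/cs_d1.png

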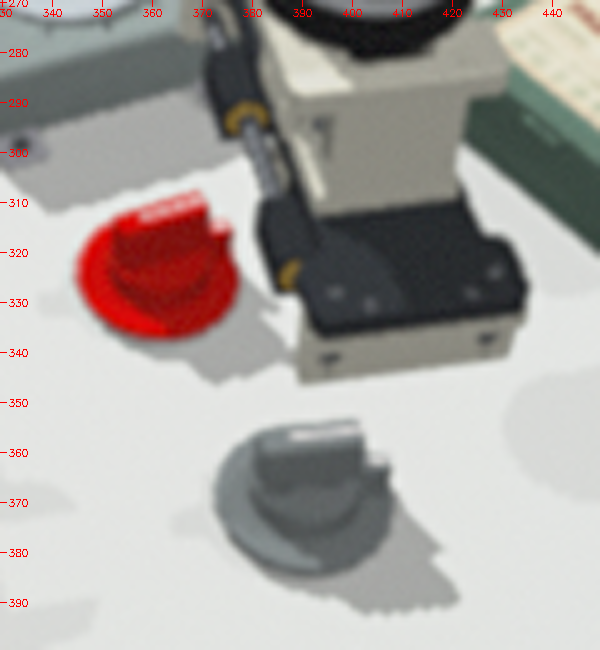

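View pics/ct_d1.png

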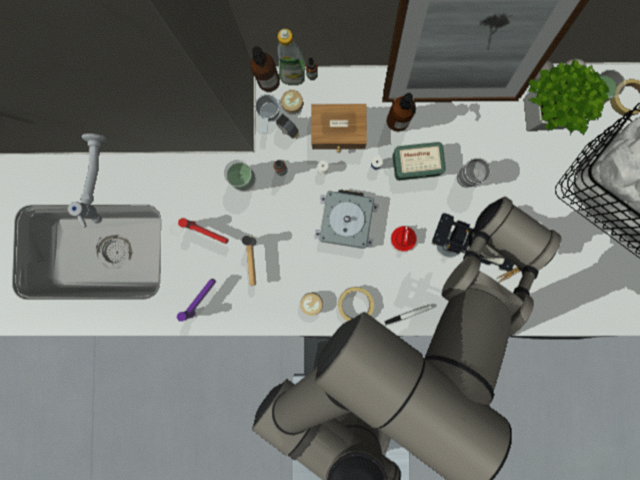

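Request:
drive_tool(
  deltas=[
    {"hand": 0.1,"tx": 0.07,"ty": 0.12,"tz": 0.5,"wx": 0,"wy": 0,"wz": 0.04},
    {"hand": 0.1,"tx": 0,"ty": 0,"tz": 0.7,"wx": 0,"wy": 0,"wz": 0},
    {"hand": 0.1,"tx": 0,"ty": 0,"tz": 0.6,"wx": 0,"wy": 0,"wz": 0},
    {"hand": 0.1,"tx": 0,"ty": 0,"tz": 0.3,"wx": 0,"wy": 0,"wz": 0},
    {"hand": 0.1,"tx": 0,"ty": 0,"tz": 0,"wx": 0,"wy": 0,"wz": 0},
    {"hand": 0.1,"tx": 0,"ty": 0,"tz": 0,"wx": 0,"wy": 0,"wz": 0},
  ],
)

```text
time: 13.4
tool_pos: [512.7, -277.6, 60.0]
tcp_rot: [-3.141, -0.0, 1.197]
contact_force: [-0.1, -0.7, -0.0]
grip_width: 41.3
```

```bash
python3 - <<'E'
from h import *
plan([511,-277,38.5],yaw=np.radians(68.6))
s=snap('side','d2');crop(s,340,290,100,100,7,'cs_d2.png')
t=snap('top','d2');crop(t,310,180,80,75,9,'ct_d2.png')
E
```

```text
t 13.4 pos [ 512.7 -277.6   60. ] rpy [-180.    -0.    68.6] F [-0.1 -0.7 -0. ] grip 41.3
tool shift mm [-0.  -1.8 21.5] shares [-0.   -0.04  0.54] rot deg [-0. -0. -0.] shares [-0.01 -0.   -0.01]
```

View pics/cs_d2.png

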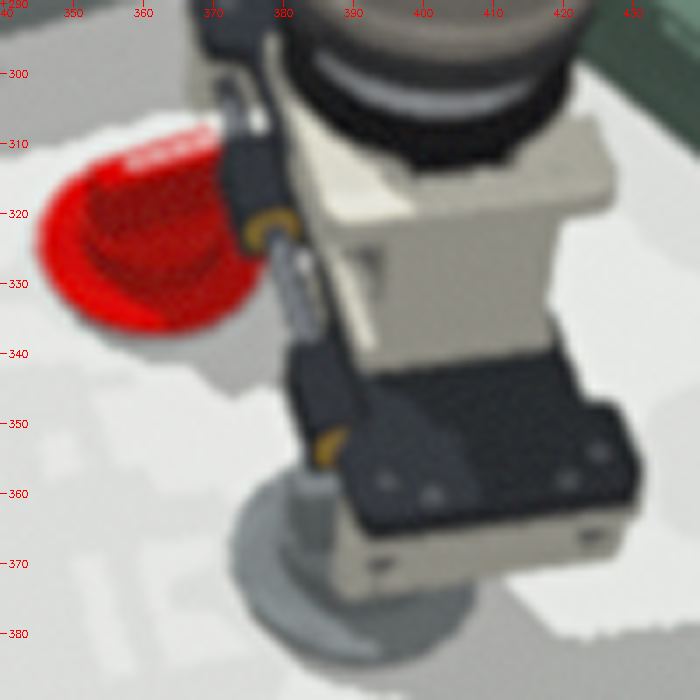

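View pics/ct_d2.png

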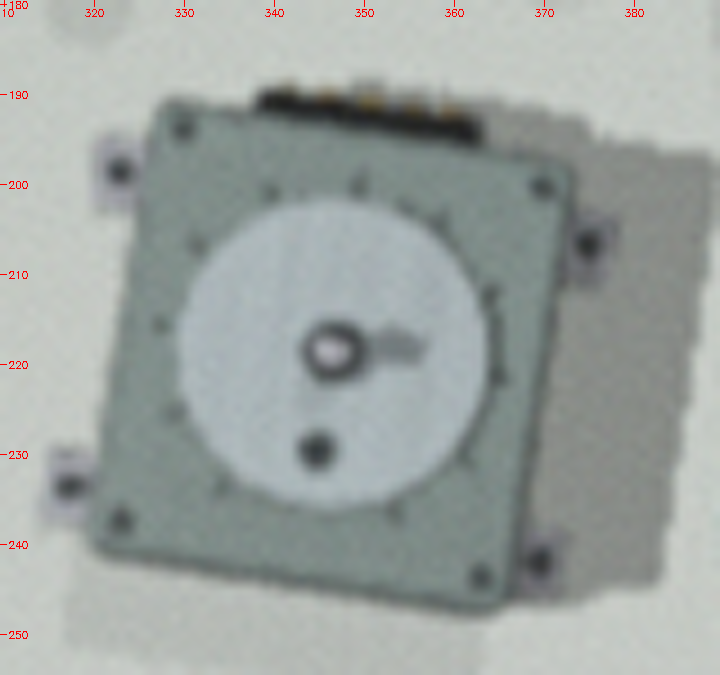

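Request:
drive_tool(
  deltas=[
    {"hand": 0.1,"tx": 0,"ty": -0.04,"tz": 0.25,"wx": 0,"wy": 0,"wz": 0},
    {"hand": 0.1,"tx": 0,"ty": 0,"tz": 0.2,"wx": 0,"wy": 0,"wz": 0},
    {"hand": 0.1,"tx": 0,"ty": 0,"tz": 0.09,"wx": 0,"wy": 0,"wz": 0},
    {"hand": 0.1,"tx": 0,"ty": 0,"tz": 0,"wx": 0,"wy": 0,"wz": 0},
  ],
)

```text
time: 13.83
tool_pos: [510.6, -276.5, 37.2]
tcp_rot: [-3.14, -0.001, 1.196]
contact_force: [0.3, -0.2, -0.7]
grip_width: 41.3
```

Request:
drive_tool(
  deltas=[
    {"hand": 0.1,"tx": 0,"ty": 0,"tz": -0.03,"wx": 0,"wy": 0,"wz": 0},
    {"hand": 1,"tx": 0,"ty": 0,"tz": 0,"wx": 0,"wy": 0,"wz": 0},
    {"hand": 1,"tx": 0,"ty": 0,"tz": 0,"wx": 0,"wy": 0,"wz": 0},
    {"hand": 1,"tx": 0,"ty": 0,"tz": 0,"wx": 0,"wy": 0,"wz": 0},
    {"hand": 1,"tx": 0,"ty": 0,"tz": 0,"wx": 0,"wy": 0,"wz": 0},
    {"hand": 1,"tx": 0,"ty": 0,"tz": 0,"wx": 0,"wy": 0,"wz": 0},
    {"hand": 1,"tx": 0,"ty": 0,"tz": 0,"wx": 0,"wy": 0,"wz": 0},
  ],
)

```text
time: 14.42
tool_pos: [511.3, -276.9, 39.7]
tcp_rot: [3.141, -0.0, 1.196]
contact_force: [-0.3, -0.2, 0.6]
grip_width: 13.5
```

```bash
python3 - <<'E'
from h import *
plan([511,-277,38.5],yaw=np.radians(68.6))
s=snap('side','d3');crop(s,340,290,100,100,7,'cs_d3.png')
E
```

```text
t 14.42 pos [ 511.3 -276.9   39.7] rpy [180.   -0.   68.5] F [-0.3 -0.2  0.6] grip 13.5
tool shift mm [-0.2 -0.2  1.2] shares [-0.   -0.01  0.03] rot deg [ 0.  -0.  -0.1] shares [ 0.   -0.   -0.02]
```

View pics/cs_d3.png

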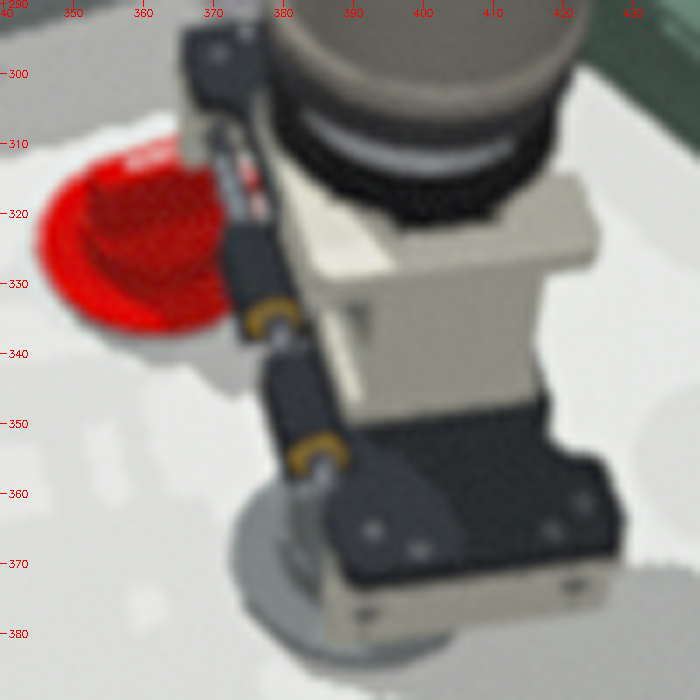

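Request:
drive_tool(
  deltas=[
    {"hand": 1,"tx": 0,"ty": 0,"tz": -0.3,"wx": 0,"wy": 0,"wz": 0},
    {"hand": 1,"tx": 0,"ty": 0,"tz": -0.7,"wx": 0,"wy": 0,"wz": 0},
    {"hand": 1,"tx": 0,"ty": 0,"tz": -0.8,"wx": 0,"wy": 0,"wz": 0},
    {"hand": 1,"tx": 0.2,"ty": -0.03,"tz": -0.5,"wx": 0,"wy": 0,"wz": 0},
    {"hand": 1,"tx": 0.5,"ty": -0.08,"tz": -0.3,"wx": 0,"wy": 0,"wz": 0},
    {"hand": 1,"tx": 0.66,"ty": -0.1,"tz": 0,"wx": 0,"wy": 0,"wz": 0},
    {"hand": 1,"tx": 0.66,"ty": -0.1,"tz": 0,"wx": 0,"wy": 0,"wz": 0},
    {"hand": 1,"tx": 0.66,"ty": -0.1,"tz": 0,"wx": 0,"wy": 0,"wz": 0},
    {"hand": 1,"tx": 0.66,"ty": -0.1,"tz": 0,"wx": 0,"wy": 0,"wz": 0},
    {"hand": 1,"tx": 0.66,"ty": -0.1,"tz": 0,"wx": 0,"wy": 0,"wz": 0},
    {"hand": 1,"tx": 0.66,"ty": -0.1,"tz": 0,"wx": 0,"wy": 0,"wz": 0},
    {"hand": 1,"tx": 0.66,"ty": -0.1,"tz": 0,"wx": 0,"wy": 0,"wz": 0},
    {"hand": 1,"tx": 0.66,"ty": -0.1,"tz": 0,"wx": 0,"wy": 0,"wz": 0},
    {"hand": 1,"tx": 0.66,"ty": -0.1,"tz": 0,"wx": 0,"wy": 0,"wz": 0.2},
    {"hand": 1,"tx": 0.4,"ty": -0.06,"tz": 0,"wx": 0,"wy": 0,"wz": 0.3},
    {"hand": 1,"tx": 0.23,"ty": 0,"tz": 0,"wx": 0,"wy": 0,"wz": 0.2},
    {"hand": 1,"tx": 0,"ty": 0,"tz": 0,"wx": 0,"wy": 0,"wz": 0},
    {"hand": 1,"tx": 0,"ty": 0,"tz": 0,"wx": 0,"wy": 0,"wz": 0},
  ],
)

```text
time: 15.97
tool_pos: [578.4, 9.3, 143.3]
tcp_rot: [-3.141, 0.0, 1.136]
contact_force: [0.1, -0.6, -1.3]
grip_width: 14.1
```

```bash
python3 - <<'E'
from h import *
plan([578.2,9.6,125],yaw=np.radians(65))
s=snap('side','e1');crop(s,290,190,110,100,7,'cs_e1.png')
t=snap('top','e1');crop(t,300,180,90,90,7,'ct_e1.png')
E
```

```text
t 15.97 pos [578.4   9.3 143.3] rpy [-180.     0.    65.1] F [ 0.1 -0.6 -1.3] grip 14.1
tool shift mm [ 0.2 -0.3 18.3] shares [ 0.   -0.01  0.46] rot deg [-0.   0.   0.1] shares [-0.    0.    0.02]
```

View pics/cs_e1.png

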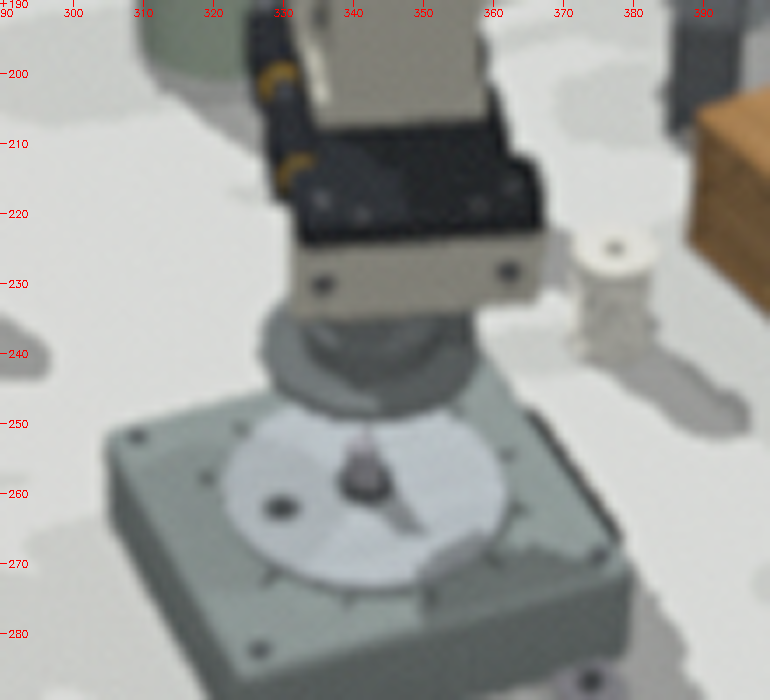

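View pics/ct_e1.png

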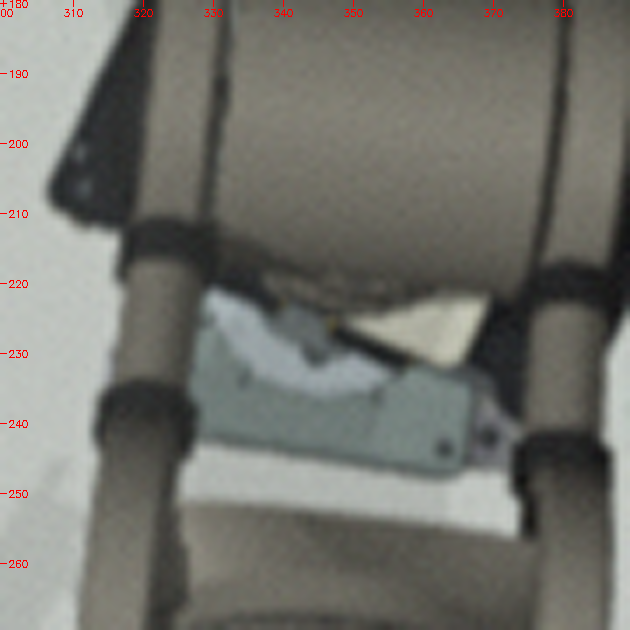

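```bash
cat >> h.py <<'E'
def arcfit(n,im,c,z,R,a0,a1,dr=6,sign=None):
    c=np.array(c[:2],float); rr=np.arange(R-dr,R+dr+.01,.25)
    for k in range(8):
        x=[];y=[]
        for a in np.radians(np.arange(a0,a1,4)):
            P=np.c_[c[0]+rr*np.cos(a),c[1]+rr*np.sin(a),np.full(rr.size,z)]
            s=samp(im,proj(n,P)).sum(1); s=cv2.GaussianBlur(s.reshape(-1,1),(1,9),2).ravel(); g=np.gradient(s)*(sign or 1)
            if sign is None:g=abs(g)
            i=int(g[2:-2].argmax())+2; x.append(c[0]+rr[i]*np.cos(a)); y.append(c[1]+rr[i]*np.sin(a))
        x=np.array(x);y=np.array(y)
        s=least_squares(lambda v:np.hypot(x-v[0],y-v[1])-R,c,loss='soft_l1',f_scale=.7); c=s.x
    return c,np.median(abs(s.fun))
E
python3 - <<'E'
from h import *
s0=np.load('avg_side.npy')
for z in(3,6):print('init',z,arcfit('side',s0,(512,-276),z,36,-200,-40,sign=1))
im=cv2.imread('pics/side_e1.png')[...,::-1].astype(float)
print('plate',arcfit('side',im,(580,11),48,47,-200,-110,sign=-1),arcfit('side',s0,(580,11),48,47,-200,-110,sign=-1))
for z in(3,6):print('now',z,arcfit('side',im,(580,11),z+143.3-39.7,36,-170,-60,sign=1))
for z in(3,6):print('init',z,arcfit('side',s0,(512,-276),z,36,-170,-60,sign=1))
E
```

```text
init 3 (array([ 512.98328678, -274.51591437]), np.float64(0.690942996783626))
init 6 (array([ 511.51555483, -276.13621549]), np.float64(0.685437263133089))
plate (array([580.62721693,  10.53575465]), np.float64(0.4520161258513937)) (array([580.65055206,  10.84032978]), np.float64(0.31470236362378046))
now 3 (array([581.29214927,  13.49722137]), np.float64(0.4217160415190975))
now 6 (array([579.27552533,  10.62765156]), np.float64(0.294429060867742))
init 3 (array([ 511.7879994 , -274.41921991]), np.float64(0.5037732275673648))
init 6 (array([ 510.27384226, -276.00915939]), np.float64(0.5149253319267402))
```

Request:
drive_tool(
  deltas=[
    {"hand": 1,"tx": 0.01,"ty": 0,"tz": 0.3,"wx": 0,"wy": 0,"wz": 0},
    {"hand": 1,"tx": 0,"ty": 0,"tz": 0.3,"wx": 0,"wy": 0,"wz": 0},
    {"hand": 1,"tx": 0,"ty": 0,"tz": 0.15,"wx": 0,"wy": 0,"wz": 0},
    {"hand": 1,"tx": 0,"ty": 0,"tz": 0,"wx": 0,"wy": 0,"wz": 0},
    {"hand": 1,"tx": 0,"ty": 0,"tz": 0,"wx": 0,"wy": 0,"wz": 0},
  ],
)

```text
time: 16.48
tool_pos: [578.6, 8.9, 113.5]
tcp_rot: [-3.141, 0.0, 1.134]
contact_force: [1.1, 0.3, -0.5]
grip_width: 13.9
```

```bash
python3 - <<'E'
from h import *
plan([578.5,9.8,112],yaw=np.radians(65))
s=snap('side','e2');crop(s,290,190,110,100,7,'cs_e2.png')
im=s[...,::-1].astype(float)
z0=get_obs()['tool_pos'][2]-39.7
for z in(3,6):print('now',z,arcfit('side',im,(580,11),z+z0,36,-170,-60,sign=1))
E
```

```text
t 16.48 pos [578.6   8.9 113.5] rpy [-180.    0.   65.] F [ 1.1  0.3 -0.5] grip 13.9
tool shift mm [ 0.8 -0.4  1.5] shares [ 0.02 -0.01  0.04] rot deg [-0.  0. -0.] shares [-0.01  0.   -0.01]
now 3 (array([579.95083021,  11.16326591]), np.float64(0.6336947918495461))
now 6 (array([578.08639944,   8.29374568]), np.float64(0.7719193582215738))
```

View pics/cs_e2.png

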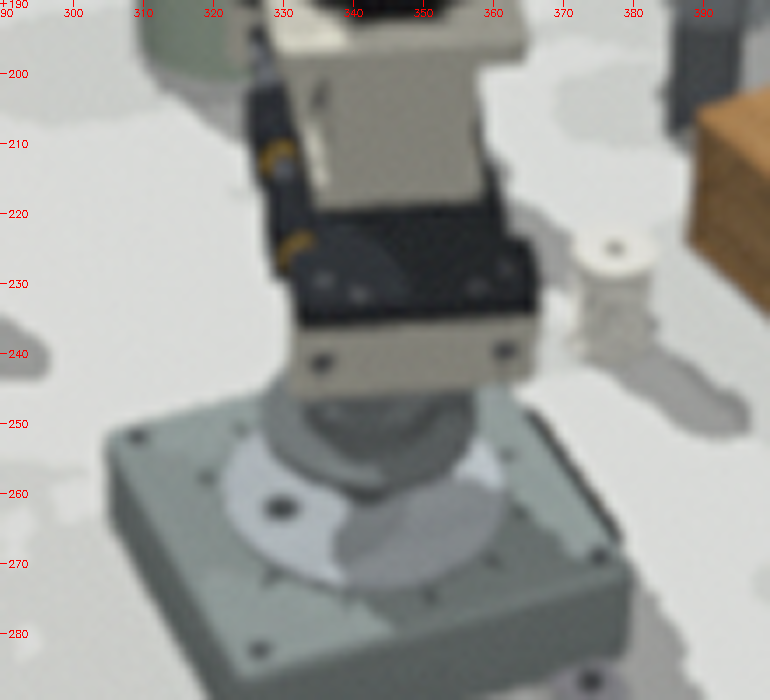

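Request:
drive_tool(
  deltas=[
    {"hand": 1,"tx": 0.02,"ty": 0,"tz": 0,"wx": 0,"wy": 0,"wz": 0},
    {"hand": 1,"tx": 0,"ty": 0,"tz": 0.08,"wx": 0,"wy": 0,"wz": 0},
    {"hand": 1,"tx": 0,"ty": 0,"tz": 0.08,"wx": 0,"wy": 0,"wz": 0},
    {"hand": 1,"tx": 0,"ty": 0,"tz": 0,"wx": 0,"wy": 0,"wz": 0},
  ],
)

```text
time: 16.87
tool_pos: [578.7, 10.3, 106.6]
tcp_rot: [-3.141, 0.0, 1.135]
contact_force: [-0.8, 0.2, -0.5]
grip_width: 13.9
```

Request:
drive_tool(
  deltas=[
    {"hand": 1,"tx": 0,"ty": 0,"tz": 0.05,"wx": 0,"wy": 0,"wz": 0},
    {"hand": 1,"tx": 0,"ty": 0,"tz": 0,"wx": 0,"wy": 0,"wz": 0},
  ],
)

```text
time: 17.03
tool_pos: [579.0, 10.3, 104.8]
tcp_rot: [-3.141, 0.0, 1.135]
contact_force: [0.1, 0.5, -0.4]
grip_width: 13.9
```

Request:
drive_tool(
  deltas=[
    {"hand": 1,"tx": 0,"ty": 0,"tz": 0.06,"wx": 0,"wy": 0,"wz": 0},
    {"hand": 1,"tx": 0,"ty": 0,"tz": 0.06,"wx": 0,"wy": 0,"wz": 0},
    {"hand": 1,"tx": 0,"ty": 0,"tz": 0,"wx": 0,"wy": 0,"wz": 0},
  ],
)

```text
time: 17.28
tool_pos: [579.0, 10.2, 99.8]
tcp_rot: [-3.141, -0.0, 1.135]
contact_force: [0.9, 0.0, -1.0]
grip_width: 13.8
```

Request:
drive_tool(
  deltas=[
    {"hand": 1,"tx": 0,"ty": 0,"tz": 0.08,"wx": 0,"wy": 0,"wz": 0},
    {"hand": 1,"tx": 0,"ty": 0,"tz": 0.06,"wx": 0,"wy": 0,"wz": 0},
    {"hand": 1,"tx": 0,"ty": 0,"tz": 0,"wx": 0,"wy": 0,"wz": 0},
  ],
)

```text
time: 17.53
tool_pos: [579.0, 10.2, 94.2]
tcp_rot: [-3.141, 0.0, 1.135]
contact_force: [-0.2, -0.6, 0.7]
grip_width: 14.0
```

```bash
python3 - <<'E'
from h import *
plan([578.5,9.8,87.7],yaw=np.radians(65))
print(get_obs()['moment'])
s=snap('side','f1');crop(s,290,190,110,100,7,'cs_f1.png')
E
```

```text
t 17.53 pos [579.   10.2  94.2] rpy [-180.    0.   65.] F [-0.2 -0.6  0.7] grip 14.0
tool shift mm [-0.6 -0.3  6.5] shares [-0.01 -0.01  0.16] rot deg [-0.  0.  0.] shares [-0.  0.  0.]
[-0.1010166  -0.10101796 -0.00873147]
```

View pics/cs_f1.png

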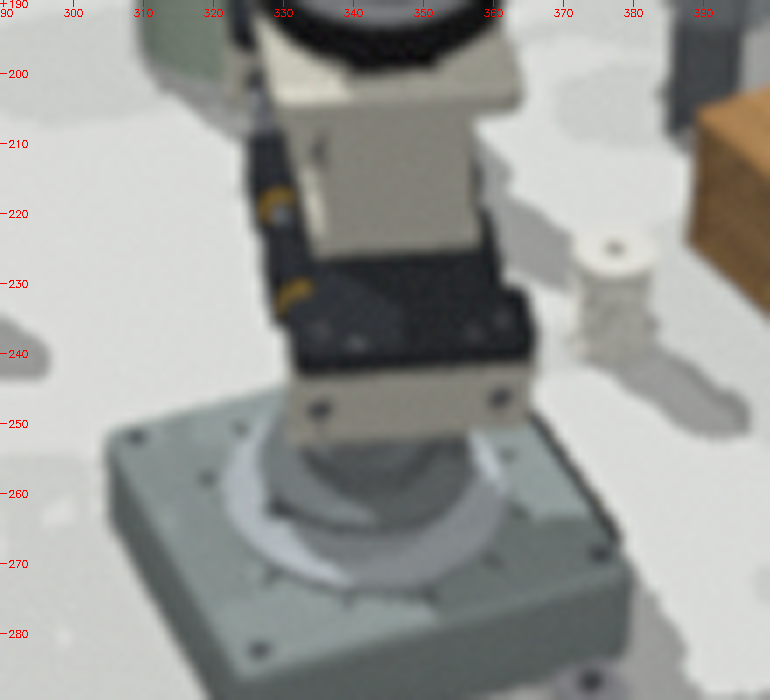

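Request:
drive_tool(
  deltas=[
    {"hand": 1,"tx": 0,"ty": 0,"tz": 0.08,"wx": 0,"wy": 0,"wz": 0},
    {"hand": 1,"tx": 0,"ty": 0,"tz": 0.06,"wx": 0,"wy": 0,"wz": 0},
    {"hand": 1,"tx": 0,"ty": 0,"tz": 0,"wx": 0,"wy": 0,"wz": 0},
  ],
)

```text
time: 17.83
tool_pos: [579.3, 10.2, 89.2]
tcp_rot: [3.141, -0.0, 1.135]
contact_force: [0.3, 0.7, 4.3]
grip_width: 13.8
```

Request:
drive_tool(
  deltas=[
    {"hand": 1,"tx": 0,"ty": 0,"tz": 0.05,"wx": 0,"wy": 0,"wz": 0},
    {"hand": 1,"tx": 0,"ty": 0,"tz": 0,"wx": 0,"wy": 0,"wz": 0},
  ],
)

```text
time: 18.0
tool_pos: [579.4, 10.2, 87.8]
tcp_rot: [3.141, -0.0, 1.135]
contact_force: [0.5, 0.1, 6.5]
grip_width: 13.6
```

Request:
drive_tool(
  deltas=[
    {"hand": 1,"tx": 0,"ty": 0,"tz": 0.05,"wx": 0,"wy": 0,"wz": 0},
    {"hand": 1,"tx": 0,"ty": 0,"tz": 0,"wx": 0,"wy": 0,"wz": 0},
    {"hand": 1,"tx": 0,"ty": 0,"tz": 0,"wx": 0,"wy": 0,"wz": 0},
  ],
)

```text
time: 18.25
tool_pos: [579.4, 10.2, 87.6]
tcp_rot: [3.14, -0.001, 1.135]
contact_force: [-5.2, 0.6, 17.9]
grip_width: 13.9
```

Request:
drive_tool(
  deltas=[
    {"hand": 1,"tx": 0,"ty": 0,"tz": 0,"wx": 0,"wy": 0,"wz": 0},
    {"hand": 1,"tx": 0,"ty": 0,"tz": 0,"wx": 0,"wy": 0,"wz": 0},
    {"hand": 1,"tx": 0,"ty": 0,"tz": 0,"wx": 0,"wy": 0,"wz": 0},
    {"hand": 1,"tx": 0,"ty": 0,"tz": 0,"wx": 0,"wy": 0,"wz": 0},
    {"hand": 1,"tx": 0,"ty": 0,"tz": 0,"wx": 0,"wy": 0,"wz": 0},
    {"hand": 1,"tx": 0,"ty": 0,"tz": 0,"wx": 0,"wy": 0,"wz": 0},
    {"hand": 1,"tx": 0,"ty": 0,"tz": 0,"wx": 0,"wy": 0,"wz": 0},
    {"hand": 1,"tx": 0,"ty": 0,"tz": 0,"wx": 0,"wy": 0,"wz": 0},
  ],
)

```text
time: 18.92
tool_pos: [579.4, 10.2, 87.6]
tcp_rot: [3.14, -0.001, 1.135]
contact_force: [-5.0, -0.5, 17.9]
grip_width: 13.8
```

```bash
python3 - <<'E'
from h import *
plan([578.5,9.8,87.7],yaw=np.radians(65))
print(get_obs()['moment'])
s=snap('side','f2');crop(s,290,190,110,100,7,'cs_f2.png')
E
```

```text
t 18.92 pos [579.4  10.2  87.6] rpy [179.9  -0.   65. ] F [-5.  -0.5 17.9] grip 13.8
tool shift mm [-0.7 -0.7 -0.1] shares [-0.02 -0.02 -0.  ] rot deg [ 0.1 -0.   0. ] shares [ 0.02 -0.01  0.  ]
[ 0.03704122  0.89247333 -0.03535564]
```

View pics/cs_f2.png

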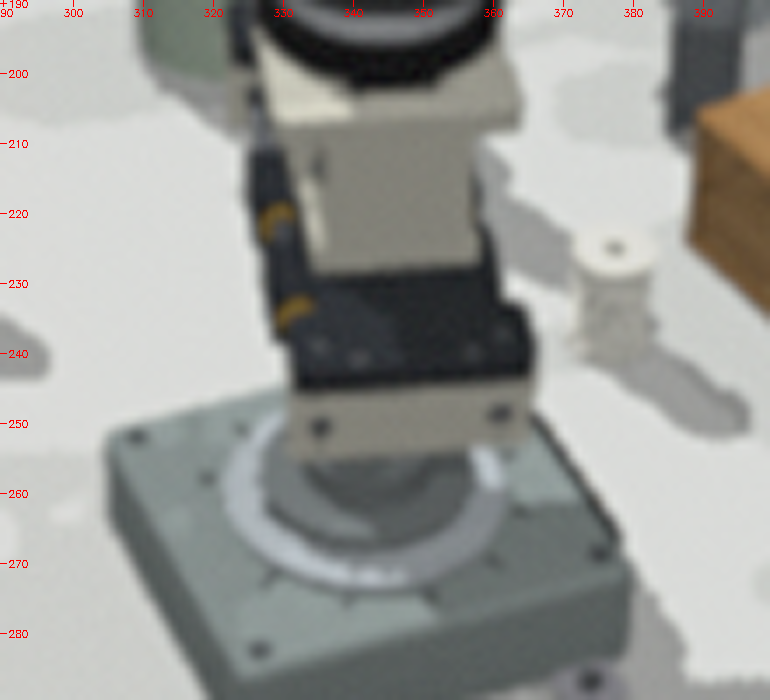

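View pics/side_f2.png

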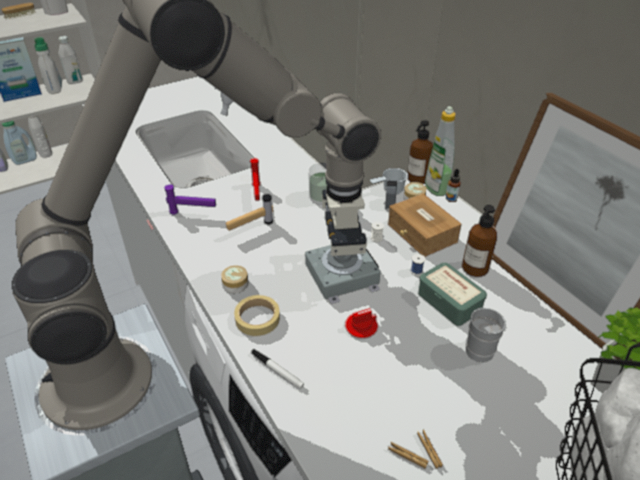

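```bash
python3 -c "
from plant import *
print(close_job())"
```

```text
the job is handed in; nothing more can be done
None
```

The pin is driven, the mallet is set aside, and the knob is on the D-shaft, held pressed in. I handed the job in at about 19 s of the 67 s allowed.

- **Pin:** I drove it down with the brown-handled mallet, pressing until the mallet face met the plate at about 20 N. Afterwards both cameras showed a flat dark disc with no shadow where the pin had stood. I took that as flush, but could not see the pin's own top clearly enough to confirm it.
- **Mallet:** It stands upright on the worktop near where it started, clear of the unit. I did not touch the red and purple mallets.
- **Knob:** I gripped the dark grey one by its bar and turned it to about -25° (world frame), my estimate of the shaft flat from the images. That estimate was uncertain by around 10°, mainly from the top view. The knob slid down the shaft with no noticeable force.
- **Press:** The force then rose at roughly the spring's rate and stiffened sharply at a tool height of 87.6 mm. That matches the knob's underside meeting the plate.
- **Final check:** The reading held steady at about 18 N downward for 0.7 s, with the grip at 13.8 mm and a sideways force of about 5 N. The last picture shows the knob level and the other things where they were.

The two cameras disagreed by about 3 mm on positions, up to about 5 mm near the mallet. I used their average and compared relative positions in the side view.

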